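# Put a freshly glued leather box under the pressing weight and set the pots in their places

### The arm

A 6-joint arm with a two-finger parallel gripper is mounted at the origin on the work surface. World frame = base frame: x ahead of the robot, y to its left, z up, the work surface at z = 0. Lengths are in mm, angles in degrees, forces in N, time in s.
With the tool pointing down it reaches from about 300 to 850 mm from the base axis. Payload 4.2 kg.
Tool frame: the origin (TCP) lies at the very end of the fingers, on their centre line; the grasp point (between the pads) lies 19 mm behind it (env.grip_depth is the distance from the TCP to the grasp point, in mm); y points along the fingers, z is the direction in which the jaws open and shut, and the axes are right-handed (so a half turn about y gives the same grasp; the last joint's range is limited). The gripper opens to 91 mm and grips with 3 to 60 N. Pads are 32 mm wide; open, the fingers measure 118 mm over their backs; the gripper's body (76 mm by 178 mm) begins 60 mm behind the grasp point.
Start: joints at [-71.734, 18.312, 89.639, -0, 72.044, -1.146], TCP at [191.108, -542.329, 213.976] pointing down, gripper open.
Joint ranges: [-177.97, 177.97], [-48.28, 115.42], [12.27, 149.76], [-77.06, 257.06], [2.81, 150.46], [-146.56, 146.56]. Speed limits (degrees/s): [147.25, 147.25, 180, 180, 180, 180].

### API

Orientations are given as [roll, pitch, yaw] about the fixed x, y, z axes, in that order (R = Rz(yaw) Ry(pitch) Rx(roll)).
In Python, from workcell import state, imaging, job, env gives the robot as it stands.
- The arm moves only by the shell command python3 -m pendant 'ROWS' [FORCE]. ROWS is JSON, a list of rows, each an object with "delta_pos": the shift along the tool's x, y, z in cm, a list of three; "twist": the turn, a rotation vector about the tool's x, y, z in degrees, a list of three; "grip": the opening in per cent of the stroke, from 0 (shut) to 100 (fully open). In form: [{"delta_pos": [tx, ty, tz], "twist": [wx, wy, wz], "grip": grip}, ...]. A call has exactly 5 rows; each row is the pose to reach, as a shift and turn from the pose commanded when the call began, along the tool's axes at that moment; what a row does not reach only later rows make up. A row lasts 1/10 s, in which the tool goes at most 50 mm and 8.59 degrees, less where a joint would pass 70% of its speed; a pose out of reach is approached as far as the arm can. A call with a gripper value outside its range is refused whole. The fingers move at their own pace and stop on an object; FORCE is the grip in N (left out, the last holds). Time passes only in rows, so rows that repeat a pose let the fingers close, or fill a call up. It gives the time, the measured TCP pose, the force and the opening at its end, in the units of the state.
- state(): the state, without advancing time (a new reading comes with each control period).
- imaging.grab_frame(name): name is "scene" or "top"; returns (picture, depth): 400x640x3 uint8, red, green, blue; 400x640 float32, mm along the optical axis (not along the pixel's ray), 0 where there is no reading.
- imaging.camera_info(name): a dict with "fx", "fy", "cx", "cy" (pixels), "R" (3x3) and "t" (3): a world point X has camera coordinates R X + t. Camera axes: x right, y down, z forward; pixel columns grow to the right and rows downward; lengths in mm; the calibration is good to about 2 mm. A picture is of the moment at which its call begins. camera_info takes no time and is no camera call.
- job.job_done(): hands the job in, once; it reports no verdict.
The state is a dict: "time_s": time; "qpos": joint angles; "qvel": joint speeds; "effort": joint torques, N m; "ee_pos": TCP position; "ee_rot": TCP orientation; "force": force on the tool from outside, world axes, zero at the start; "torque": the same for the moment, N m; "gripper_width": finger opening in mm.
Only numpy, scipy, OpenCV 4.12 (cv2) and the standard library are available. Lean on these libraries where they do the work, as an engineer would, in place of code of your own. Each camera call takes 0.05 s, during which the arm holds its last target.

### The job

The purple leather-covered box has just been glued: set it square on the middle of the dark wooden board, its long side along the board's long side, lay the plywood plate squarely on top of the box, and stand the steel weight on the middle of the plate. Stand the white glue pot (blue cap) on the cutting mat midway between the wooden board and the marble slab, and stand the red dye pot directly behind the marble slab, on the side away from the robot, in line with the slab's middle and with a gap of about 3 cm. Leave the green pot and the tan box where they are, and let everything go.

Things in the scene. Friction and masses are not known exactly. Their poses are not given: they have to be found in the camera images.
- mat: (all sizes in mm) dark green cutting mat with pale grid lines, 300 (x) by 420 (y), under 1 mm thick (it does not raise what stands on it), fixed. It lies at a different place and turn (up to about 0.2 rad) each time. Origin: its centre on the table top, exactly midway between board and slab; x points away from the robot, y along the row of board and slab, z up
- board: dark brown wooden pressing board, 100 (x) by 130 (y), 16 mm thick, fixed, on the mat, centre 120 from the mat's centre along the mat's y, to the left or the right of it. Origin: centre of its underside, at table height (its top is 16 above); x points away from the robot, y along its long side, z up
- slab: pale marble slab, 100 (x) by 130 (y), 20 mm thick, fixed, on the mat, centre 120 from the mat's centre on the other side from the board. Origin: centre of its underside, at table height; x points away from the robot (its back edge is at x = +50), y along its long side, z up
- purple_box: closed box covered in purple leather, white studs on top, 60 (x) by 80 (y), 36 mm high, 0.1 to 0.21 kg, loose, firm (it may be gripped across its 60 width). Origin: centre of its underside; y along its long side, z up
- caul: small bare plywood pressing plate, 56 (x) by 76 (y), 14 mm thick, 0.05 kg, loose, lying flat. Origin: centre of its underside; y along its long side, z up
- weight: round dark steel weight, 0.44 to 0.72 kg, loose, upright: cylinder 52 in diameter and 36 mm high, with a small brass knob 22 in diameter on a thin neck on top (50 high in all). Origin: centre of its underside; z up its axis
- glue_pot: white glue pot with blue cap, loose, upright round pot 70 mm tall: body 40 in diameter up to height 52, then a short neck and a cap 34 in diameter on top (from 56 to 70). Stands on the table. Origin: centre of its underside; z up its axis
- red_pot: red dye pot with red cap, loose, upright round pot 70 mm tall: body 40 in diameter up to height 52, then a short neck and a cap 34 in diameter on top (from 56 to 70). Stands on the table. Origin: centre of its underside; z up its axis
- green_pot: green dye pot with green cap, a look-alike to be left alone, loose, upright round pot 70 mm tall: body 40 in diameter up to height 52, then a short neck and a cap 34 in diameter on top (from 56 to 70). Stands on the table. Origin: centre of its underside; z up its axis
- tan_box: tan leather-covered box with brass studs, a look-alike to be left alone, loose, 60 (x) by 80 (y), 36 mm high. Origin: centre of its underside; y along its long side, z up
Mind the look-alikes: they are no part of the job. Leave any pink look-alike of the glue_pot alone. Several things have the shape of the purple_box; the one meant has the colours described above.

How it is judged (in metres and radians):
At the end, for the whole second after the job is handed in: Box flat on board (12 mm, 0.2 rad), plate flat on box (10 mm, 0.2 rad), weight on plate (10 mm), each centred; glue pot upright within 15 mm of midway; red pot upright behind slab, 100 mm from its centre along slab x, within 15 mm in x and y; all let go, at rest (horizontal distance between purple_box and board below 0.012 m and z of purple_box in the frame of board between 0.012 and 0.02 m and angle between each of purple_box, caul, weight, glue_pot, red_pot's own z axis and vertical below 0.1 rad and angle between the y axis of purple_box and the y axis of board, either way round below 0.2 rad and horizontal distance between caul and purple_box below 0.01 m and z of caul in the frame of purple_box between 0.032 and 0.04 m and angle between the y axis of caul and the y axis of purple_box, either way round below 0.2 rad and horizontal distance between weight and caul below 0.01 m and z of weight in the frame of caul between 0.01 and 0.018 m and horizontal distance between glue_pot and mat below 0.015 m and height (world z) of each of glue_pot, red_pot below 0.004 m and x of red_pot in the frame of slab between 0.085 and 0.115 m and y of red_pot in the frame of slab between -0.015 and 0.015 m and linear speed of each of purple_box, caul, weight, glue_pot, red_pot below 0.02 m/s); the robot touches nothing.
It fails at once if the green pot is moved by more than 20 mm (distance of green_pot from where it was at the start of the episode above 0.02 m).
It fails at once if the tan box is moved by more than 20 mm (distance of tan_box from where it was at the start of the episode above 0.02 m).
It also fails if it takes over 120 s, if anything falls off the work surface, if the arm or the gripper's body presses on something with over 40 N, if the wrist force passes 120 N, or if a joint passes its speed limit or range.

## Working session

There is one attempt and no reset: what is moved stays moved. The work goes in short steps, Python scripts to look and compute and a shell command to move; the robot and the scene stay as the last step left them, time stands still between calls to the robot, and variables do not carry over. Pictures are saved under pics/ and viewed, and the job is handed in when it is done.

```bash
ls; mkdir -p pics
python3 - <<'E'
from workcell import state, imaging, job, env
import cv2
print(state()); print([a for a in dir(env) if a[0]!='_'])
for n in("scene","top"):
    p,d=imaging.grab_frame(n); cv2.imwrite(f"pics/{n}0.png",p[:,:,::-1]); i=imaging.camera_info(n); print(i)
    import numpy as np; np.savez(f"{n}0.npz",p=p,d=d)
E
```

```text
pics
{'time_s': 0.0, 'qpos': array([-7.17332048e+01,  1.83526386e+01,  8.97070585e+01, -6.10385633e-04,
        7.20435417e+01, -1.14522970e+00]), 'qvel': array([ 0.01665792,  0.1276624 , -0.13219834,  0.06217993,  0.01684522,
        0.00472434]), 'effort': array([ 2.86058530e-04, -4.12453973e+01, -2.31976014e+01,  7.27827195e-02,
        4.56957298e-02, -1.29429272e-04]), 'ee_pos': array([ 190.95089937, -541.82805779,  213.10586232]), 'ee_rot': array([-9.01032298e+01,  1.48320366e-03, -1.60587788e+02]), 'force': array([ 0.62461413,  0.0245209 , -0.32107641]), 'torque': array([ 0.02659918, -0.00386057,  0.01227862]), 'gripper_width': 91.26117492020585}
['Unreachable', 'grip_depth']
{'fx': 365.3348138762042, 'fy': 365.3348138762042, 'cx': 313.98547307198334, 'cy': 208.48118339953774, 'R': array([[ 0.02084082,  0.99972259,  0.010973  ],
       [ 0.84810356, -0.01186609, -0.5296976 ],
       [-0.52942045,  0.02034558, -0.84811558]]), 't': array([  72.97191633, -408.82686055, 1377.35568857])}
{'fx': 469.6733009924384, 'fy': 469.6733009924384, 'cx': 320.2370367922926, 'cy': 196.79758841341163, 'R': array([[ 0.01837754, -0.99976785, -0.01124787],
       [-0.9884406 , -0.01647375, -0.15071095],
       [ 0.15049067,  0.01388755, -0.98851388]]), 't': array([ -90.8807502 ,  519.00883359, 1522.63290462])}
```

View pics/scene0.png

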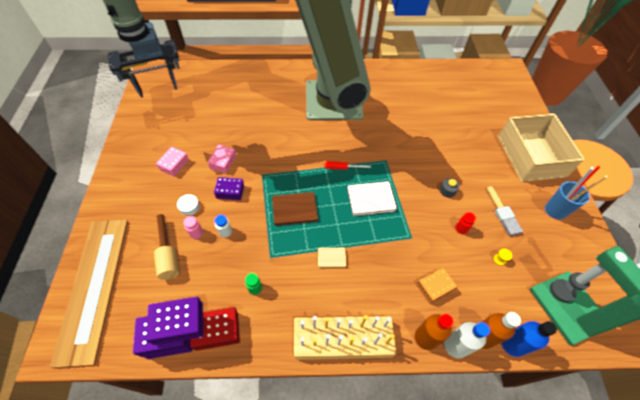

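View pics/top0.png

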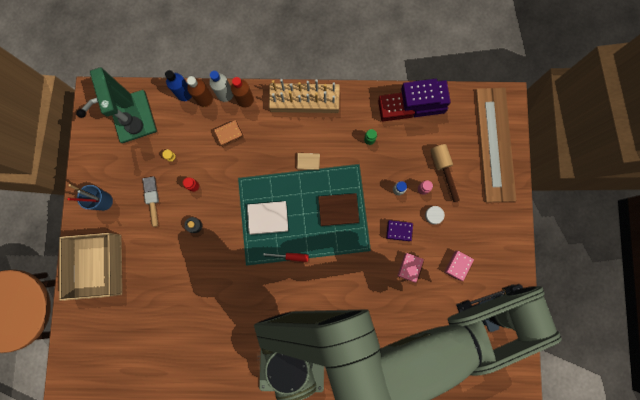

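The scene view looks toward the robot. The top view has the robot at the bottom, x up and y to the left. In the top view I see:

| Object | Pixel (top view) |
|---|---|
| purple box | (400,231) |
| caul | (308,161) |
| weight | (192,226) |
| glue pot | (401,187), with pink look-alike at (427,187) |
| red pot | (190,184) |
| green pot | (371,137) |
| tan box | (228,132) |
| board | (339,210) |
| slab | (267,217) |

Next I measure them.

```bash
cat > h.py <<'E'
import numpy as np, cv2
from workcell import state, imaging, job, env
def ray(n,uv,z):
    i=imaging.camera_info(n); R,t=i["R"],i["t"]; uv=np.atleast_2d(uv).astype(float)
    d=np.c_[(uv[:,0]-i["cx"])/i["fx"],(uv[:,1]-i["cy"])/i["fy"],np.ones(len(uv))]@R
    c=-R.T@t
    return c+d*((z-c[2])/d[:,2])[:,None]
def proj(n,X):
    i=imaging.camera_info(n); c=np.atleast_2d(X)@i["R"].T+i["t"]
    return np.c_[c[:,0]/c[:,2]*i["fx"]+i["cx"],c[:,1]/c[:,2]*i["fy"]+i["cy"]]
def cloud(n,d):
    i=imaging.camera_info(n); v,u=np.mgrid[:d.shape[0],:d.shape[1]]
    c=np.stack([(u-i["cx"])/i["fx"]*d,(v-i["cy"])/i["fy"]*d,d],-1)
    return (c-i["t"])@i["R"]
def load(n,k):
    f=np.load(f"{n}{k}.npz"); return f["p"],f["d"]
def crop(p,u0,v0,u1,v1,s,name): cv2.imwrite(name,cv2.resize(p[v0:v1,u0:u1,::-1],None,fx=s,fy=s,interpolation=cv2.INTER_CUBIC))
E
python3 - <<'E'
from h import *
p,d=load("top",0); crop(p,150,110,460,290,2.5,"pics/topz.png")
P=cloud("top",d)
for nm,u,v in [("purple",400,231),("caul",308,161),("weight",192,226),("glue",401,187),("red",190,184),("green",371,137),("tan",228,132),("board",339,210),("slab",267,217),("table",300,300)]:
    print(nm,P[v,u].round(1),p[v,u],cv2.cvtColor(p[v:v+1,u:u+1],cv2.COLOR_RGB2HSV)[0,0])
p,d=load("scene",0); crop(p,140,140,540,320,2,"pics/scz.png")
E
```

```text
purple [ 411.4 -345.7   38.2] [59 21 86] [138 193  86]
caul [647.  -37.4  15.6] [190 157 111] [ 17 106 190]
weight [415.2 337.5  47.6] [185 144  71] [ 19 157 185]
glue [ 553.3 -345.7   65.3] [ 32  70 156] [111 203 156]
red [552.2 347.7  64.1] [199  39  36] [  1 209 199]
green [ 718.8 -246.8   71.4] [ 51 137  67] [ 66 160 137]
tan [740.5 237.9  31.6] [180 116  70] [ 13 156 180]
board [ 479.8 -145.2   18.9] [70 39 24] [ 10 168  70]
slab [452.6  96.1  15. ] [213 197 185] [ 13  34 213]
table [181.2 -21.    3. ] [139  84  50] [ 11 163 139]
```

View pics/topz.png

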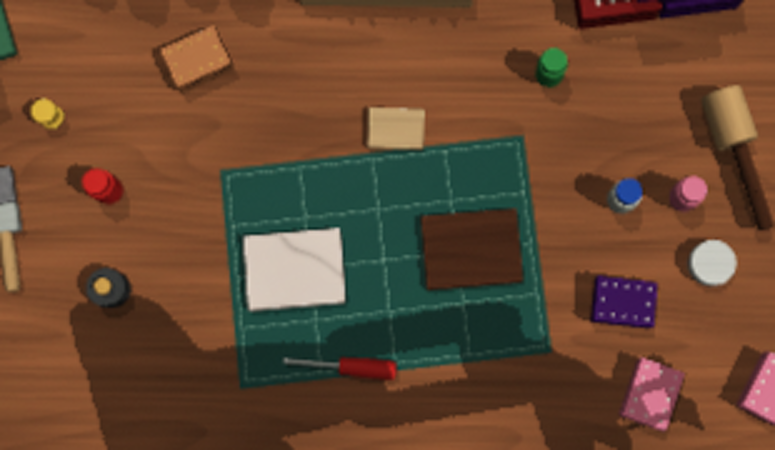

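View pics/scz.png

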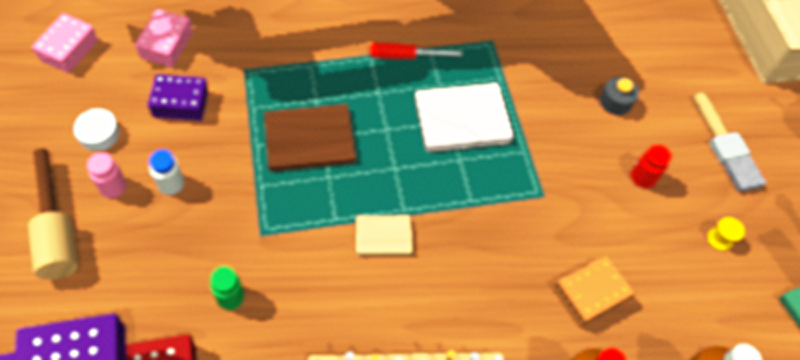

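The zooms agree with that layout. A screwdriver lies at the front edge of the mat, and the shadow covers the front of the board. Now contours and rays.

```bash
cat > meas.py <<'E'
from h import *
def comp(m,u,v):
    n,l,s,c=cv2.connectedComponentsWithStats(m.astype(np.uint8)); 
    vv,uu=np.nonzero(m); k=np.argmin((uu-u)**2+(vv-v)**2); return (l==l[vv[k],uu[k]])
def mk(p,lo,hi): return cv2.inRange(cv2.cvtColor(p,cv2.COLOR_RGB2HSV),lo,hi)>0
def rect(n,m,z,fill=True):
    c=max(cv2.findContours(m.astype(np.uint8),cv2.RETR_EXTERNAL,cv2.CHAIN_APPROX_NONE)[0],key=cv2.contourArea)[:,0]
    X=ray(n,c,z)[:,:2].astype(np.float32); (cx,cy),(w,h),a=cv2.minAreaRect(X)
    # long side direction as yaw of the local y axis
    if w<h: a+=90
    yaw=(a-90+90)%180-90   # x-axis yaw when long side is y
    return np.round([cx,cy,min(w,h),max(w,h),yaw],1)
def cent(n,m,z):
    v,u=np.nonzero(m); return ray(n,[[u.mean(),v.mean()]],z)[0,:2].round(1)
E
python3 - <<'E'
from meas import *
seeds={"top":dict(purple=(400,231),caul=(308,161),weight=(192,226),glue=(401,187),red=(190,184),green=(371,137),tan=(228,132),board=(339,210),slab=(267,217),mat=(300,180)),
"scene":{}}
seeds["scene"]={k:proj("scene",[X])[0] for k,X in dict(purple=(411,-346,36),caul=(647,-37,14),weight=(415,337,50),glue=(553,-346,70),red=(552,348,70),green=(719,-247,70),tan=(740,238,36),board=(480,-145,16),slab=(452,96,20),mat=(540,0,0)).items()}
R=dict(purple=((125,90,30),(150,255,255)),caul=((12,60,120),(32,150,255)),tan=((8,130,150),(20,255,255)),board=((0,100,20),(14,255,90)),slab=((0,0,150),(40,60,255)),mat=((70,80,20),(95,255,200)),glue=((100,130,70),(125,255,255)),red=((0,190,100),(5,255,255)),green=((50,100,50),(75,255,255)),weight=((15,120,120),(30,255,255)))
Z=dict(purple=36,caul=14,tan=36,board=16,slab=20,mat=0,glue=70,red=70,green=70,weight=50)
for n in("top","scene"):
    p,d=load(n,0)
    for k in Z:
        if n=="scene" and k=="board": r=((0,100,60),(12,255,170))
        else: r=R[k]
        m=comp(mk(p,*r),*seeds[n][k])
        if k=="mat":
            m=mk(p,*r); 
            m=cv2.morphologyEx(m.astype(np.uint8),cv2.MORPH_CLOSE,np.ones((5,5)))>0; m=comp(m,*seeds[n][k])
        print(n,k,m.sum(), rect(n,m,Z[k]),cent(n,m,Z[k]))
E
```

```text
top purple 427 [ 413.7 -344.2   60.7   80.6   -5.9] [ 413.4 -343.6]
top caul 361 [647.5 -37.2  56.1  75.4   1.1] [648.7 -38. ]
top tan 374 [739.7 237.3  57.9  78.3  27. ] [739.4 237.6]
top board 1113 [ 483.4 -143.3   98.9  127.8    5.8] [ 483. -143.]
top slab 1125 [452.1  94.1  98.5 128.5   5.8] [451.7  94. ]
top mat 8131 [467.6 -23.7 297.1 416.9   7.6] [466.1 -25.4]
top glue 78 [ 554.2 -346.6   29.3   30.1   89.6] [ 555.4 -345.6]
top red 157 [550.4 345.1  36.7  55.2 -43.1] [552.3 345.7]
top green 124 [ 722.9 -247.6   37.5   46.1  -63.8] [ 723.6 -246.1]
top weight 33 [421.4 342.2  16.5  19.9 -86.6] [421.7 341.5]
scene purple 510 [ 425.8 -343.    75.6   83.    -5.6] [ 427.  -341.9]
scene caul 571 [649.7 -29.7  60.9  96.7  -0.9] [650.9 -37.1]
scene tan 112714 [3.3690e+02 5.4700e+01 1.2624e+03 1.7599e+03 1.5000e+00] [546.4 -70.3]
scene board 1166 [ 487.8 -142.4  100.9  125.9    5.6] [ 489.5 -143.2]
scene slab 1299 [456.   93.3 110.  135.7   6.1] [457.6  92.7]
scene mat 7917 [467.3 -25.  294.6 414.2   7.7] [488.8 -30.3]
scene glue 96 [ 559.5 -344.6   31.    31.3  -36.7] [ 559.3 -345. ]
scene red 263 [576.6 336.7  34.7  77.2  47.4] [578.3 335.4]
scene green 243 [ 745.  -243.4   33.4   56.   -69.5] [ 745.  -242.9]
scene weight 59 [421.8 341.   23.7  30.2  53.8] [421.6 340.8]
```

Run:
```python
from meas import *
print([(-imaging.camera_info(n)["R"].T@imaging.camera_info(n)["t"]).round() for n in("top","scene")])
for n in("top","scene"):
    p,d=load(n,0); P=cloud(n,d)
    for k,X,z0,z1 in [("red",(551,346),63,80),("glue",(555,-346),63,80),("green",(722,-247),63,80),("weight",(420,341),30,41),("weightknob",(420,341),44,60),("pink",(555,-390),63,80)]:
        m=(np.hypot(P[...,0]-X[0],P[...,1]-X[1])<32)&(P[...,2]>z0)&(P[...,2]<z1)&(d>0)
        v,u=np.nonzero(m)
        if len(u)==0: print(n,k,"none");continue
        q=ray(n,np.c_[u,v],70 if z0>60 else (36 if k=="weight" else 50))
        print(n,k,len(u),np.median(P[m],0).round(1),"plane ext mid",((q.max(0)+q.min(0))/2)[:2].round(1),np.ptp(q,axis=0)[:2].round(1))
p,d=load("top",0);crop(p,175,170,205,240,8,"pics/redw.png")
```

```text
[array([ 286., -103., 1582.]), array([1074., -106.,  951.])]
top red 86 [558.  353.1  70.6] plane ext mid [557.7 353. ] [33.5 33.6]
top glue 83 [ 556.2 -347.4   70. ] plane ext mid [ 555.9 -346.7] [33.2 29.4]
top green 82 [ 731.  -247.1   70.7] plane ext mid [ 731.3 -248.5] [31.  29.9]
top weight 134 [421.4 337.3  35.7] plane ext mid [421.3 339.8] [49.9 50.6]
top weightknob 36 [422.  340.4  51.7] plane ext mid [421.6 340.5] [19.9 20.1]
top pink 20 [ 556.9 -416.8   69.5] plane ext mid [ 558.7 -389. ] [23.1 61.9]
scene red 109 [558.9 351.1  69.4] plane ext mid [558.8 350.6] [32.9 33.9]
scene glue 108 [ 558.3 -347.6   69.3] plane ext mid [ 558.5 -347. ] [32.3 33.3]
scene green 138 [ 732.5 -248.9   69.1] plane ext mid [ 732.7 -248.6] [32.2 31.1]
scene weight 155 [428.  335.3  35.5] plane ext mid [423.3 338. ] [53.2 52.2]
scene weightknob 37 [423.8 337.8  49.1] plane ext mid [424.3 338.3] [19.  22.4]
scene pink 27 [ 558.1 -415.5   68.9] plane ext mid [ 558. -390.] [24.9 63.7]
```

View pics/redw.png

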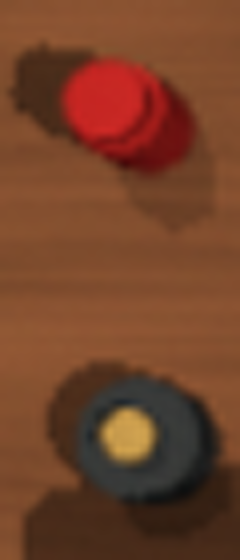

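Best estimates (mm):

| Thing | x, y | Yaw |
|---|---|---|
| mat centre | (467.7, -24.6) | 7.5° |
| board | (483.3, -143.5) | 7.5° |
| slab | (452, 94.4) | 7.5° |
| purple box | (414, -344) | -6° |
| caul | (648, -38) | 1° |
| weight | (422.5, 339) | – |
| glue pot | (557, -347) | – |
| red pot | (558, 352) | – |
| red pot target | (551, 107.5) | – |

Next I write a move calculator.

```bash
cat > go.py <<'E'
import sys; from h import *
from scipy.spatial.transform import Rotation as Ro
x,y,z,yaw=map(float,sys.argv[1:5]); s=state()
R0=Ro.from_euler("xyz",s["ee_rot"],degrees=True); R1=Ro.from_euler("xyz",[-90,0,yaw],degrees=True)
d=R0.inv().apply(np.array([x,y,z])-s["ee_pos"])/10; w=(R0.inv()*R1).as_rotvec(degrees=True)
n=int(max(np.ceil(np.linalg.norm(d)/4.5),np.ceil(np.linalg.norm(w)/8)))
print("t",round(s["time_s"],2),"pos",s["ee_pos"].round(1),"rot",s["ee_rot"].round(1),"F",s["force"].round(1),"w",round(s["gripper_width"],1),"q",s["qpos"].round(0))
print("delta_cm",d.round(2),"twist",w.round(1),"rows>=",n)
E
python3 go.py 414 -344 150 -96
```

```text
t 0.1 pos [ 190.9 -541.9  213.2] rot [ -90.1   -0.  -160.6] F [-1.2  0.   0. ] w 91.2 q [-72.  18.  90.  -0.  72.  -1.]
delta_cm [-27.61   6.34 -11.24] twist [  0.1 -64.6  -0.1] rows>= 9
```

```bash
python3 -m pendant '[{"delta_pos":[-3,0.6,-1.2],"twist":[0,-8,0],"grip":100},{"delta_pos":[-6,1.2,-2.4],"twist":[0,-16,0],"grip":100},{"delta_pos":[-9,1.8,-3.6],"twist":[0,-24,0],"grip":100},{"delta_pos":[-12,2.4,-4.8],"twist":[0,-32,0],"grip":100},{"delta_pos":[-15,3,-6],"twist":[0,-40,0],"grip":100}]' 20; python3 go.py 414 -344 150 -96
```

```text
time_s: 0.6
ee_pos: [313.3, -434.7, 183.4]
ee_rot: [-90.0, 0.0, -120.3]
force: [0.2, -0.0, 0.7]
gripper_width: 91.2
t 0.6 pos [ 313.3 -434.7  183.4] rot [ -90.     0.  -120.3] F [ 0.2 -0.   0.7] w 91.2 q [-55.  16.  98.   0.  66. -25.]
delta_cm [-12.91   3.34   4.12] twist [  0.  -24.3  -0. ] rows>= 4
```

```bash
python3 -m pendant '[{"delta_pos":[-3.3,0.8,1.0],"twist":[0,-7,0],"grip":100},{"delta_pos":[-6.6,1.6,2],"twist":[0,-14,0],"grip":100},{"delta_pos":[-9.8,2.4,3],"twist":[0,-21,0],"grip":100},{"delta_pos":[-12.9,3.3,4.1],"twist":[0,-24.3,0],"grip":100},{"delta_pos":[-12.9,3.3,4.1],"twist":[0,-24.3,0],"grip":100}]' 20; python3 go.py 414 -344 7 -96
python3 - <<'E'
from h import *
p,d=imaging.grab_frame("scene"); crop(p,140,60,400,260,3,"pics/s1.png")
E
```

```text
time_s: 1.1
ee_pos: [415.1, -342.8, 149.4]
ee_rot: [-90.1, 0.2, -96.0]
force: [-0.8, -0.2, 0.2]
gripper_width: 91.2
t 1.1 pos [ 415.1 -342.8  149.4] rot [-90.1   0.2 -96. ] F [-0.8 -0.2  0.2] w 91.2 q [-41.  18. 100.   0.  62. -35.]
delta_cm [ 0.17 14.24 -0.07] twist [ 0.1 -0.  -0.2] rows>= 4
```

View pics/s1.png

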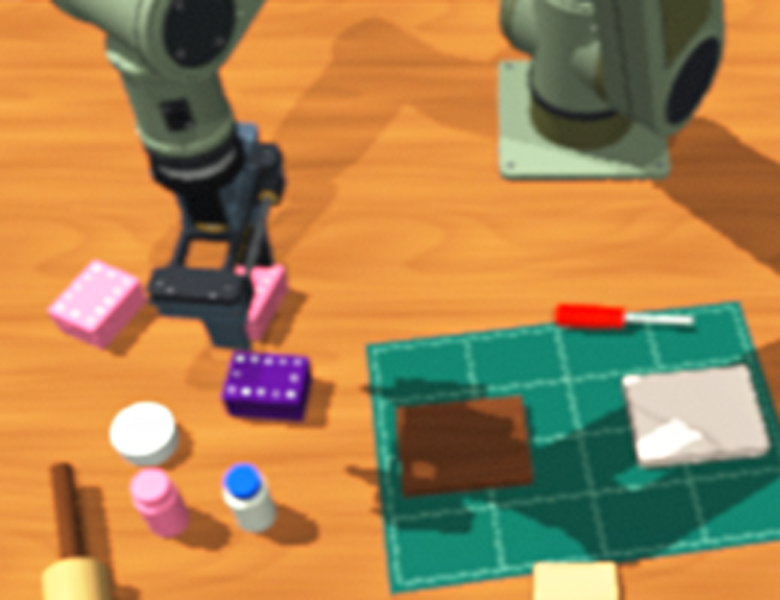

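The gripper hangs over and behind the purple box (265,385 in the crop), and the pink gift box is just behind the gripper. I'll check clearances.

Run:
```python
from h import *
p,d=load("top",0);P=cloud("top",d)
m=(P[...,0]>260)&(P[...,0]<390)&(P[...,1]<-300)&(P[...,1]>-420)&(P[...,2]>15)&(d>0)&(P[...,2]<130)
print(P[m].min(0),P[m].max(0))
m=(P[...,0]>460)&(P[...,0]<590)&(P[...,1]<-300)&(P[...,1]>-470)&(P[...,2]>25)&(d>0)
print(P[m].min(0),P[m].max(0))
print(ray("top",[[427,187],[436,215]],70))
```

```text
[ 260.03680256 -419.158901     16.13081325] [ 389.61870976 -305.75241089   46.29633481]
[ 460.2058078  -469.96288843   25.00581004] [ 581.86414725 -327.05247725   79.69350453]
[[ 553.8716946  -429.56556516   70.        ]
 [ 462.5557328  -457.10278482   70.        ]]
```

```bash
python3 -m pendant '[{"delta_pos":[0.17,3,-0.07],"twist":[0,0,0],"grip":86},{"delta_pos":[0.17,6,-0.07],"twist":[0,0,0],"grip":86},{"delta_pos":[0.17,9,-0.07],"twist":[0,0,0],"grip":86},{"delta_pos":[0.17,10,-0.07],"twist":[0,0,0],"grip":86},{"delta_pos":[0.17,10,-0.07],"twist":[0,0,0],"grip":86}]' 20; python3 go.py 414 -344 7 -96
```

```text
time_s: 1.65
ee_pos: [411.4, -347.4, 49.9]
ee_rot: [-90.1, 0.1, -96.4]
force: [0.5, 0.2, 0.4]
gripper_width: 78.8
t 1.65 pos [ 411.4 -347.4   49.9] rot [-90.1   0.1 -96.4] F [0.5 0.2 0.4] w 78.8 q [-41.  24. 107.  -0.  49. -35.]
delta_cm [-0.36  4.29  0.23] twist [ 0.1 -0.4 -0.1] rows>= 1
```

```bash
python3 -m pendant '[{"delta_pos":[-0.36,0,0.23],"twist":[0,-0.4,0],"grip":86},{"delta_pos":[-0.36,1.5,0.23],"twist":[0,-0.4,0],"grip":86},{"delta_pos":[-0.36,3,0.23],"twist":[0,-0.4,0],"grip":86},{"delta_pos":[-0.36,4.2,0.23],"twist":[0,-0.4,0],"grip":86},{"delta_pos":[-0.36,4.2,0.23],"twist":[0,-0.4,0],"grip":86}]' 20; python3 go.py 414 -344 7 -96
python3 -m pendant '[{"delta_pos":[0,0,0],"twist":[0,0,0],"grip":50},{"delta_pos":[0,0,0],"twist":[0,0,0],"grip":50},{"delta_pos":[0,0,0],"twist":[0,0,0],"grip":50},{"delta_pos":[0,0,0],"twist":[0,0,0],"grip":50},{"delta_pos":[0,0,0],"twist":[0,0,0],"grip":50}]' 20
```

```text
time_s: 2.15
ee_pos: [415.2, -343.7, 8.7]
ee_rot: [-90.0, 0.0, -95.9]
force: [-0.4, 0.5, -0.2]
gripper_width: 78.1
t 2.15 pos [ 415.2 -343.7    8.7] rot [-90.    0.  -95.9] F [-0.4  0.5 -0.2] w 78.1 q [-41.  27. 109.  -0.  43. -35.]
delta_cm [ 0.04  0.17 -0.11] twist [ 0.   0.1 -0. ] rows>= 1
time_s: 2.65
ee_pos: [415.8, -344.4, 9.8]
ee_rot: [-89.9, -0.1, -95.9]
force: [-0.3, 1.1, 5.0]
gripper_width: 59.8
```

```bash
python3 -m pendant '[{"delta_pos":[0,-2,0],"twist":[0,0,0],"grip":50},{"delta_pos":[0,-4,0],"twist":[0,0,0],"grip":50},{"delta_pos":[0,-6,0],"twist":[0,0,0],"grip":50},{"delta_pos":[0,-7,0],"twist":[0,0,0],"grip":50},{"delta_pos":[0,-7,0],"twist":[0,0,0],"grip":50}]' 25; python3 go.py 483.3 -143.5 80 -82.5
```

```text
time_s: 3.15
ee_pos: [416.0, -344.5, 79.9]
ee_rot: [-89.9, -0.1, -95.9]
force: [0.1, 0.1, -1.3]
gripper_width: 59.9
t 3.15 pos [ 416.  -344.5   79.9] rot [-89.9  -0.1 -95.9] F [ 0.1  0.1 -1.3] w 59.9 q [-41.  22. 105.   0.  53. -35.]
delta_cm [-20.68  -0.03   4.63] twist [ -0.1 -13.4   0.1] rows>= 5
```

```bash
python3 -m pendant '[{"delta_pos":[-3,0,0.7],"twist":[0,-2,0],"grip":50},{"delta_pos":[-7,0,1.6],"twist":[0,-5,0],"grip":50},{"delta_pos":[-11,0,2.5],"twist":[0,-8,0],"grip":50},{"delta_pos":[-15,0,3.4],"twist":[0,-11,0],"grip":50},{"delta_pos":[-18,0,4.1],"twist":[0,-13.4,0],"grip":50}]' 25; python3 go.py 483.3 -143.5 80 -82.5
```

```text
time_s: 3.65
ee_pos: [474.1, -166.7, 77.6]
ee_rot: [-90.1, 0.1, -82.3]
force: [0.8, -0.1, -0.8]
gripper_width: 59.7
t 3.65 pos [ 474.1 -166.7   77.6] rot [-90.1   0.1 -82.3] F [ 0.8 -0.1 -0.8] w 59.7 q [-21.  20. 110.   0.  51. -28.]
delta_cm [-2.18 -0.24  1.22] twist [ 0.1  0.2 -0.1] rows>= 1
```

```bash
python3 -m pendant '[{"delta_pos":[-1.5,0,0.8],"twist":[0,0,0],"grip":50},{"delta_pos":[-2.2,0,1.2],"twist":[0,0,0],"grip":50},{"delta_pos":[-2.2,1,1.2],"twist":[0,0,0],"grip":50},{"delta_pos":[-2.2,2.5,1.2],"twist":[0,0,0],"grip":50},{"delta_pos":[-2.2,2.5,1.2],"twist":[0,0,0],"grip":50}]' 25; python3 go.py 483.3 -143.5 25 -82.5
```

```text
time_s: 4.15
ee_pos: [481.4, -146.0, 51.5]
ee_rot: [-90.3, 0.1, -82.5]
force: [-0.2, -0.0, -2.6]
gripper_width: 59.8
t 4.15 pos [ 481.4 -146.    51.5] rot [-90.3   0.1 -82.5] F [-0.2 -0.  -2.6] w 59.8 q [-18.  22. 112.  -0.  47. -26.]
delta_cm [-0.22  2.65  0.24] twist [ 0.3 -0.  -0.1] rows>= 1
```

Run:
```python
from meas import *
p,d=imaging.grab_frame("top"); crop(p,300,160,420,260,6,"pics/t2.png")
m=comp(mk(p,(125,90,30),(150,255,255)),339,205); print(m.sum(),rect("top",m,70),state()["ee_pos"])
```

```text
12 [ 482.7 -109.6    3.2   26.2  -89.1] [ 482.11426078 -146.29734486   52.40326033]
```

View pics/t2.png

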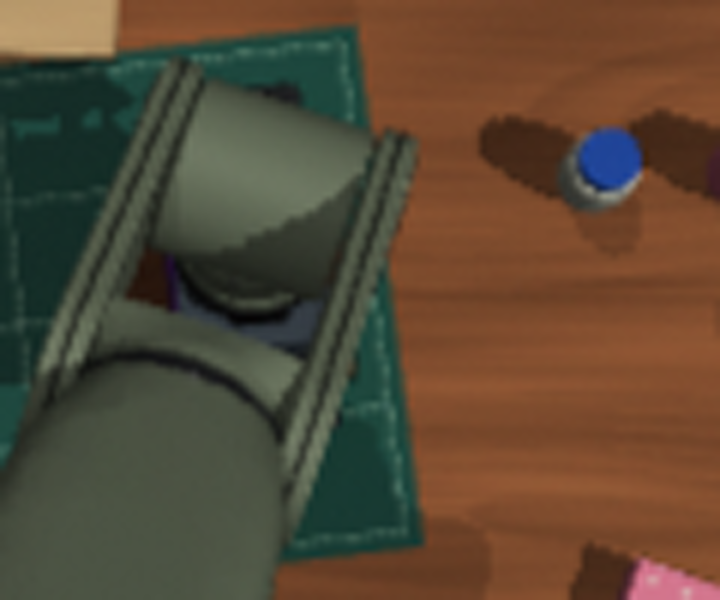

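The arm hides the box from above, with only a purple edge visible at (170,265) in the crop. I'll lower to the board by the numbers.

```bash
python3 go.py 483.3 -143.5 27 -82.5; python3 -m pendant '[{"delta_pos":[-0.25,0,0.15],"twist":[0,0,0],"grip":50},{"delta_pos":[-0.25,1,0.15],"twist":[0,0,0],"grip":50},{"delta_pos":[-0.25,1.8,0.15],"twist":[0,0,0],"grip":50},{"delta_pos":[-0.25,2.4,0.15],"twist":[0,0,0],"grip":50},{"delta_pos":[-0.25,2.4,0.15],"twist":[0,0,0],"grip":50}]' 25; python3 go.py 483.3 -143.5 25 -82.5
```

```text
t 4.2 pos [ 482.1 -146.3   52.4] rot [-90.2   0.1 -82.6] F [ 0.4 -0.6 -1.9] w 60.0 q [-18.  22. 111.  -0.  47. -26.]
delta_cm [-0.26  2.54  0.16] twist [ 0.2 -0.1 -0.1] rows>= 1
time_s: 4.7
ee_pos: [483.9, -142.9, 28.9]
ee_rot: [-90.1, 0.1, -82.5]
force: [0.4, 0.8, -2.2]
gripper_width: 59.8
t 4.7 pos [ 483.9 -142.9   28.9] rot [-90.1   0.1 -82.5] F [ 0.4  0.8 -2.2] w 59.8 q [-18.  23. 113.  -0.  44. -25.]
delta_cm [ 0.05  0.39 -0.07] twist [ 0.1  0.  -0.1] rows>= 1
```

```bash
python3 -m pendant '[{"delta_pos":[0.05,0.1,-0.05],"twist":[0,0,0],"grip":50},{"delta_pos":[0.05,0.2,-0.05],"twist":[0,0,0],"grip":50},{"delta_pos":[0.05,0.3,-0.05],"twist":[0,0,0],"grip":50},{"delta_pos":[0.05,0.35,-0.05],"twist":[0,0,0],"grip":50},{"delta_pos":[0.05,0.35,-0.05],"twist":[0,0,0],"grip":50}]' 25
```

```text
time_s: 5.2
ee_pos: [484.4, -143.7, 26.5]
ee_rot: [-90.0, -0.0, -82.5]
force: [0.3, 0.5, -1.4]
gripper_width: 59.5
```

```bash
python3 -m pendant '[{"delta_pos":[0.0,0.05,-0.05],"twist":[0,0,0],"grip":50},{"delta_pos":[0.0,0.1,-0.05],"twist":[0,0,0],"grip":50},{"delta_pos":[0,0.15,-0.05],"twist":[0,0,0],"grip":50},{"delta_pos":[0,0.15,-0.05],"twist":[0,0,0],"grip":50},{"delta_pos":[0,0.15,-0.05],"twist":[0,0,0],"grip":50}]' 25
```

```text
time_s: 5.7
ee_pos: [483.9, -143.7, 25.8]
ee_rot: [-90.0, -0.0, -82.5]
force: [-2.2, 0.9, 6.3]
gripper_width: 59.8
```

Contact (Fz +6.3 N). Release and rise; the caul is next.

```bash
python3 -m pendant '[{"delta_pos":[0,0,0],"twist":[0,0,0],"grip":80},{"delta_pos":[0,0,0],"twist":[0,0,0],"grip":80},{"delta_pos":[0,0,0],"twist":[0,0,0],"grip":80},{"delta_pos":[0,-1.5,0],"twist":[0,0,0],"grip":80},{"delta_pos":[0,-4,0],"twist":[0,0,0],"grip":80}]' 25;python3 -m pendant '[{"delta_pos":[0,-3,0],"twist":[0,0,0],"grip":80},{"delta_pos":[0,-5,0],"twist":[0,0,0],"grip":80},{"delta_pos":[0,-5,0],"twist":[0,0,0],"grip":80},{"delta_pos":[0,-5,0],"twist":[0,0,0],"grip":80},{"delta_pos":[0,-5,0],"twist":[0,0,0],"grip":80}]' 25; python3 go.py 648 -38 60 -89
```

```text
time_s: 6.2
ee_pos: [482.6, -143.3, 63.9]
ee_rot: [-90.2, 0.1, -82.5]
force: [-0.0, 0.2, -0.4]
gripper_width: 73.2
time_s: 6.7
ee_pos: [482.9, -143.4, 113.6]
ee_rot: [-90.1, 0.1, -82.5]
force: [0.3, 0.3, 0.1]
gripper_width: 72.8
t 6.7 pos [ 482.9 -143.4  113.6] rot [-90.1   0.1 -82.5] F [0.3 0.3 0.1] w 72.8 q [-18.  17. 107.  -0.  56. -25.]
delta_cm [-8.29  5.33 17.76] twist [ 0.1  6.5 -0.1] rows>= 5
```

```bash
python3 -m pendant '[{"delta_pos":[-1.6,0,3.5],"twist":[0,1,0],"grip":90},{"delta_pos":[-3.2,0,7],"twist":[0,2,0],"grip":90},{"delta_pos":[-5,0,10.5],"twist":[0,4,0],"grip":90},{"delta_pos":[-6.6,2,14],"twist":[0,6.5,0],"grip":90},{"delta_pos":[-8.3,3.5,17.7],"twist":[0,6.5,0],"grip":90}]' 25
python3 - <<'E'
from meas import *
p,d=imaging.grab_frame("top"); np.savez("top2.npz",p=p,d=d); p2,d2=imaging.grab_frame("scene"); np.savez("scene2.npz",p=p2,d=d2); crop(p,260,140,420,260,5,"pics/t3.png"); crop(p2,240,150,440,300,4,"pics/s3.png")
m=comp(mk(p,(125,90,30),(150,255,255)),339,205); print(m.sum(),rect("top",m,52))
E
python3 go.py 648 -38 5 -89
```

```text
time_s: 7.2
ee_pos: [648.6, -37.4, 77.6]
ee_rot: [-90.2, 0.0, -89.0]
force: [0.7, 0.6, 0.4]
gripper_width: 81.7
433 [ 482.6 -144.4   62.    80.2    7.7]
t 7.3 pos [650.1 -35.5  75.1] rot [-90.2   0.1 -88.8] F [-0.2 -0.1 -0.8] w 82.2 q [-4. 31. 90.  0. 59. -5.]
delta_cm [ 0.26  7.01 -0.19] twist [ 0.2  0.2 -0.1] rows>= 2
```

View pics/t3.png

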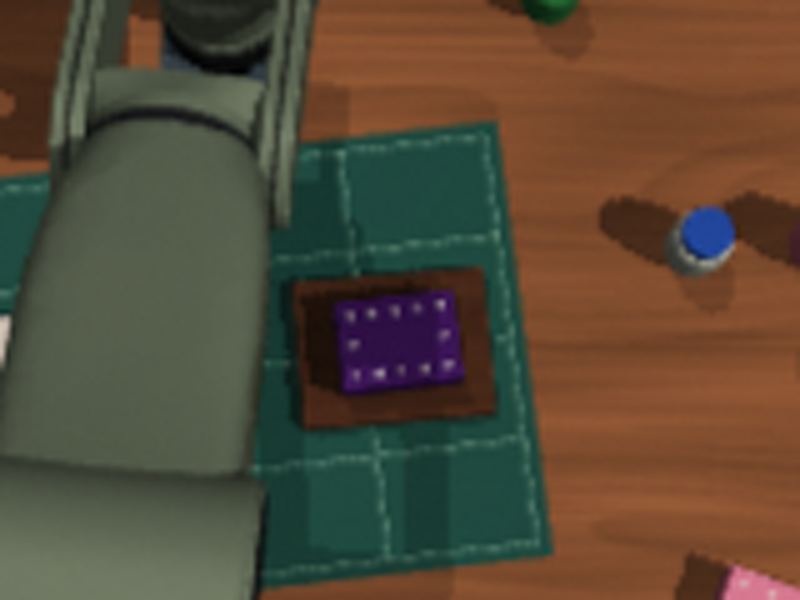

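View pics/s3.png

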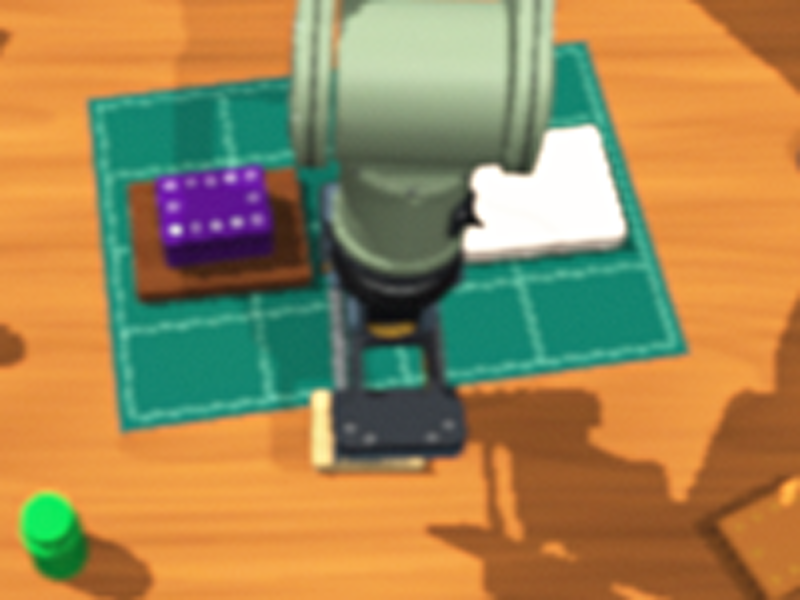

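The purple box sits centred on the board at (482.6, -144.4), yaw 7.7°. The gripper is above the caul at (370,430) in the scene crop. Now I descend onto the caul.

```bash
python3 -m pendant '[{"delta_pos":[0.26,1,-0.19],"twist":[0,0,0],"grip":90},{"delta_pos":[0.26,3,-0.19],"twist":[0,0,0],"grip":90},{"delta_pos":[0.26,5,-0.19],"twist":[0,0,0],"grip":90},{"delta_pos":[0.26,5.5,-0.19],"twist":[0,0,0],"grip":90},{"delta_pos":[0.26,5.5,-0.19],"twist":[0,0,0],"grip":90}]' 20;python3 go.py 648 -38 4 -89
```

```text
time_s: 7.8
ee_pos: [644.9, -41.7, 24.0]
ee_rot: [-90.2, 0.0, -89.0]
force: [0.8, 0.1, -0.3]
gripper_width: 82.4
t 7.8 pos [644.9 -41.7  24. ] rot [-90.2   0.  -89. ] F [ 0.8  0.1 -0.3] w 82.4 q [-5. 34. 93. -0. 53. -6.]
delta_cm [-0.37  2.    0.32] twist [ 0.2 -0.  -0. ] rows>= 1
```

```bash
python3 -m pendant '[{"delta_pos":[-0.35,0.5,0.3],"twist":[0,0,0],"grip":90},{"delta_pos":[-0.35,1,0.3],"twist":[0,0,0],"grip":90},{"delta_pos":[-0.35,1.5,0.3],"twist":[0,0,0],"grip":90},{"delta_pos":[-0.35,1.6,0.3],"twist":[0,0,0],"grip":90},{"delta_pos":[-0.35,1.6,0.3],"twist":[0,0,0],"grip":90}]' 20;python3 go.py 648 -38 4 -89
```

```text
time_s: 8.3
ee_pos: [649.4, -37.3, 8.8]
ee_rot: [-90.0, -0.0, -89.0]
force: [0.1, 0.1, -0.2]
gripper_width: 82.0
t 8.3 pos [649.4 -37.3   8.8] rot [-90.  -0. -89.] F [ 0.1  0.1 -0.2] w 82.0 q [-4. 35. 93. -0. 51. -5.]
delta_cm [ 0.06  0.48 -0.14] twist [0. 0. 0.] rows>= 1
```

```bash
python3 -m pendant '[{"delta_pos":[0.05,0.3,-0.1],"twist":[0,0,0],"grip":90},{"delta_pos":[0.05,0.5,-0.1],"twist":[0,0,0],"grip":90},{"delta_pos":[0.05,0.5,-0.1],"twist":[0,0,0],"grip":45},{"delta_pos":[0.05,0.5,-0.1],"twist":[0,0,0],"grip":45},{"delta_pos":[0.05,0.5,-0.1],"twist":[0,0,0],"grip":45}]' 15; python3 -m pendant '[{"delta_pos":[0,0,0],"twist":[0,0,0],"grip":45},{"delta_pos":[0,0,0],"twist":[0,0,0],"grip":45},{"delta_pos":[0,-1,0],"twist":[0,0,0],"grip":45},{"delta_pos":[0,-3,0],"twist":[0,0,0],"grip":45},{"delta_pos":[0,-6,0],"twist":[0,0,0],"grip":45}]' 15;python3 go.py 483 -144.4 110 -82.5
```

```text
time_s: 8.8
ee_pos: [648.7, -37.9, 4.0]
ee_rot: [-90.0, -0.0, -89.0]
force: [0.1, 0.9, 0.8]
gripper_width: 60.9
time_s: 9.3
ee_pos: [647.3, -37.8, 63.5]
ee_rot: [-90.2, 0.0, -89.0]
force: [-0.5, -0.6, -0.7]
gripper_width: 55.8
t 9.3 pos [647.3 -37.8  63.5] rot [-90.2   0.  -89. ] F [-0.5 -0.6 -0.7] w 55.8 q [-4. 32. 91. -0. 58. -5.]
delta_cm [ 10.37  -4.59 -16.64] twist [ 0.2 -6.5 -0. ] rows>= 5
```

```bash
python3 -m pendant '[{"delta_pos":[1,-3,-2],"twist":[0,-1,0],"grip":45},{"delta_pos":[3.3,-4.6,-5.5],"twist":[0,-2,0],"grip":45},{"delta_pos":[5.8,-4.6,-9.3],"twist":[0,-4,0],"grip":45},{"delta_pos":[8.2,-4.6,-13.1],"twist":[0,-6.5,0],"grip":45},{"delta_pos":[10.2,-4.6,-16.3],"twist":[0,-6.5,0],"grip":45}]' 15; python3 go.py 483 -144.4 58 -82.5
```

```text
time_s: 9.8
ee_pos: [485.4, -143.6, 110.9]
ee_rot: [-90.0, -0.0, -82.4]
force: [1.1, -1.1, -0.9]
gripper_width: 56.1
t 9.8 pos [ 485.4 -143.6  110.9] rot [-90.   -0.  -82.4] F [ 1.1 -1.1 -0.9] w 56.1 q [-18.  17. 107.  -0.  55. -25.]
delta_cm [ 0.05  5.29 -0.26] twist [-0.   0.1  0. ] rows>= 2
```

```bash
python3 -m pendant '[{"delta_pos":[0,1,-0.1],"twist":[0,0,0],"grip":45},{"delta_pos":[0,2.5,-0.1],"twist":[0,0,0],"grip":45},{"delta_pos":[0,3.8,-0.1],"twist":[0,0,0],"grip":45},{"delta_pos":[0,3.8,-0.1],"twist":[0,0,0],"grip":45},{"delta_pos":[0,3.8,-0.1],"twist":[0,0,0],"grip":45}]' 15; python3 go.py 483.6 -144.2 58 -82.5
```

```text
time_s: 10.3
ee_pos: [487.1, -142.7, 72.2]
ee_rot: [-90.0, -0.0, -82.5]
force: [0.7, -0.6, -0.1]
gripper_width: 56.1
t 10.3 pos [ 487.1 -142.7   72.2] rot [-90.   -0.  -82.5] F [ 0.7 -0.6 -0.1] w 56.1 q [-18.  20. 110.   0.  50. -25.]
delta_cm [ 0.1   1.42 -0.37] twist [-0.  0.  0.] rows>= 1
```

```bash
python3 -m pendant '[{"delta_pos":[0.1,0.2,-0.3],"twist":[0,0,0],"grip":45},{"delta_pos":[0.1,0.6,-0.3],"twist":[0,0,0],"grip":45},{"delta_pos":[0.1,1,-0.3],"twist":[0,0,0],"grip":45},{"delta_pos":[0.1,1.2,-0.3],"twist":[0,0,0],"grip":45},{"delta_pos":[0.1,1.2,-0.3],"twist":[0,0,0],"grip":45}]' 15; python3 go.py 483.6 -144.2 57 -82.5
```

```text
time_s: 10.8
ee_pos: [483.4, -144.2, 59.6]
ee_rot: [-90.0, 0.0, -82.5]
force: [0.4, 0.2, -0.4]
gripper_width: 56.0
t 10.8 pos [ 483.4 -144.2   59.6] rot [-90.    0.  -82.5] F [ 0.4  0.2 -0.4] w 56.0 q [-18.  21. 111.  -0.  48. -25.]
delta_cm [0.   0.26 0.02] twist [ 0.  0. -0.] rows>= 1
```

```bash
python3 -m pendant '[{"delta_pos":[0,0.1,0],"twist":[0,0,0],"grip":45},{"delta_pos":[0,0.2,0],"twist":[0,0,0],"grip":45},{"delta_pos":[0,0.27,0],"twist":[0,0,0],"grip":45},{"delta_pos":[0,0.27,0],"twist":[0,0,0],"grip":45},{"delta_pos":[0,0.27,0],"twist":[0,0,0],"grip":45}]' 15; python3 go.py 483.6 -144.2 56 -82.5
```

```text
time_s: 11.3
ee_pos: [483.6, -144.3, 57.3]
ee_rot: [-90.0, -0.0, -82.5]
force: [0.0, -0.4, -0.1]
gripper_width: 56.3
t 11.3 pos [ 483.6 -144.3   57.3] rot [-90.   -0.  -82.5] F [ 0.  -0.4 -0.1] w 56.3 q [-18.  21. 111.  -0.  48. -25.]
delta_cm [-0.01  0.13 -0.  ] twist [-0.  0.  0.] rows>= 1
```

```bash
python3 -m pendant '[{"delta_pos":[0,0.05,0],"twist":[0,0,0],"grip":45},{"delta_pos":[0,0.1,0],"twist":[0,0,0],"grip":45},{"delta_pos":[0,0.13,0],"twist":[0,0,0],"grip":45},{"delta_pos":[0,0.13,0],"twist":[0,0,0],"grip":45},{"delta_pos":[0,0.13,0],"twist":[0,0,0],"grip":45}]' 15; python3 go.py 483.6 -144.2 56 -82.5
```

```text
time_s: 11.8
ee_pos: [483.6, -144.3, 56.0]
ee_rot: [-90.0, -0.0, -82.5]
force: [-0.4, -0.2, 0.6]
gripper_width: 55.9
t 11.8 pos [ 483.6 -144.3   56. ] rot [-90.   -0.  -82.5] F [-0.4 -0.2  0.6] w 55.9 q [-18.  21. 111.  -0.  47. -25.]
delta_cm [-0.01  0.   -0.  ] twist [-0.  0.  0.] rows>= 1
```

```bash
python3 -m pendant '[{"delta_pos":[0,0.05,0],"twist":[0,0,0],"grip":45},{"delta_pos":[0,0.05,0],"twist":[0,0,0],"grip":75},{"delta_pos":[0,0.05,0],"twist":[0,0,0],"grip":75},{"delta_pos":[0,0.05,0],"twist":[0,0,0],"grip":75},{"delta_pos":[0,-1,0],"twist":[0,0,0],"grip":75}]' 15; python3 -m pendant '[{"delta_pos":[0,-2,0],"twist":[0,0,0],"grip":75},{"delta_pos":[0,-6,0],"twist":[0,0,0],"grip":75},{"delta_pos":[0,-8,0],"twist":[0,0,0],"grip":75},{"delta_pos":[0,-8,2],"twist":[0,0,0],"grip":75},{"delta_pos":[0,-8,4],"twist":[0,0,0],"grip":75}]' 15; python3 go.py 422.5 339 130 -60
```

```text
time_s: 12.3
ee_pos: [482.5, -143.9, 65.1]
ee_rot: [-90.2, 0.1, -82.5]
force: [0.7, 0.0, -0.4]
gripper_width: 68.7
time_s: 12.8
ee_pos: [524.1, -139.2, 148.1]
ee_rot: [-89.8, -0.1, -82.5]
force: [-0.1, 0.3, 0.5]
gripper_width: 68.6
t 12.8 pos [ 524.1 -139.2  148.1] rot [-89.8  -0.1 -82.5] F [-0.1  0.3  0.5] w 68.6 q [-16.  18. 100.  -0.  62. -24.]
delta_cm [-48.74   1.73  -3.86] twist [ -0.2 -22.5   0.1] rows>= 11
```

```bash
python3 -m pendant '[{"delta_pos":[-4,0,-0.3],"twist":[0,0,0],"grip":80},{"delta_pos":[-8.5,0,-0.6],"twist":[0,0,0],"grip":80},{"delta_pos":[-13,0,-1],"twist":[0,0,0],"grip":80},{"delta_pos":[-17.5,0,-1.4],"twist":[0,0,0],"grip":80},{"delta_pos":[-22,0,-1.8],"twist":[0,0,0],"grip":80}]'; python3 -m pendant '[{"delta_pos":[-4.5,0,-0.3],"twist":[0,0,0],"grip":80},{"delta_pos":[-9,0,-0.6],"twist":[0,0,0],"grip":80},{"delta_pos":[-13.5,0,-1],"twist":[0,0,0],"grip":80},{"delta_pos":[-18,0,-1.4],"twist":[0,0,0],"grip":80},{"delta_pos":[-22,0,-1.8],"twist":[0,0,0],"grip":80}]'; python3 go.py 422.5 339 80 -82.5
python3 - <<'E'
from meas import *
p,d=imaging.grab_frame("top"); np.savez("top3.npz",p=p,d=d); crop(p,300,160,380,260,6,"pics/t4.png")
m=comp(mk(p,(12,50,120),(32,150,255)),339,205); print(m.sum(),rect("top",m,66))
m=comp(mk(p,(125,90,30),(150,255,255)),339,205); print(m.sum(),rect("top",m,52))
P=cloud("top",d); print(P[205:215,335:345,2].mean())
E
```

```text
time_s: 13.3
ee_pos: [476.2, 78.3, 146.7]
ee_rot: [-89.9, -0.0, -82.5]
force: [0.3, 0.1, 0.0]
gripper_width: 72.7
time_s: 13.8
ee_pos: [429.5, 294.7, 146.8]
ee_rot: [-89.9, 0.0, -82.4]
force: [0.8, -0.3, -0.0]
gripper_width: 73.1
t 13.8 pos [429.5 294.7 146.8] rot [-89.9   0.  -82.4] F [ 0.8 -0.3 -0. ] w 73.1 q [ 33.  17. 103.  -0.  61.  26.]
delta_cm [-4.48  6.68 -0.12] twist [-0.1  0.1 -0. ] rows>= 2
386 [ 483.3 -143.8   55.2   74.1    6.2]
3 [ 489.6 -183.5    0.     6.6  -89.5]
66.61923287987247
```

View pics/t4.png

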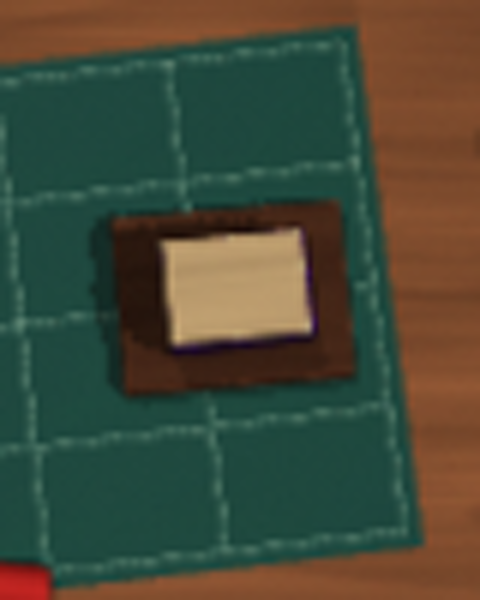

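The plate lies squarely on the box at (483.3, -143.8), yaw about 7°, top at 66.6 mm. Now the weight.

```bash
python3 -m pendant '[{"delta_pos":[-2.5,0,0],"twist":[0,0,0],"grip":85},{"delta_pos":[-4.4,1,0],"twist":[0,0,0],"grip":85},{"delta_pos":[-4.4,4,0],"twist":[0,0,0],"grip":85},{"delta_pos":[-4.4,6,0],"twist":[0,0,0],"grip":85},{"delta_pos":[-4.4,6,0],"twist":[0,0,0],"grip":85}]' 30;  python3 go.py 422.5 339 9 -82.5
```

```text
time_s: 14.35
ee_pos: [422.6, 334.8, 83.9]
ee_rot: [-90.3, -0.2, -82.5]
force: [1.0, -0.2, -0.4]
gripper_width: 77.3
t 14.35 pos [422.6 334.8  83.9] rot [-90.3  -0.2 -82.5] F [ 1.  -0.2 -0.4] w 77.3 q [ 37.  22. 105.  -0.  54.  30.]
delta_cm [-0.44  7.49  0.08] twist [0.3 0.  0.2] rows>= 2
```

```bash
python3 -m pendant '[{"delta_pos":[-0.2,1,0],"twist":[0,0,0],"grip":85},{"delta_pos":[-0.2,3,0],"twist":[0,0,0],"grip":85},{"delta_pos":[-0.2,5,0],"twist":[0,0,0],"grip":85},{"delta_pos":[-0.2,6.3,0],"twist":[0,0,0],"grip":85},{"delta_pos":[-0.2,6.3,0],"twist":[0,0,0],"grip":85}]' 30;  python3 go.py 422.5 339 9 -82.5
```

```text
time_s: 14.85
ee_pos: [423.8, 337.7, 22.3]
ee_rot: [-90.1, -0.1, -82.5]
force: [-0.3, 0.9, 0.7]
gripper_width: 77.0
t 14.85 pos [423.8 337.7  22.3] rot [-90.1  -0.1 -82.5] F [-0.3  0.9  0.7] w 77.0 q [ 37.  27. 108.  -0.  45.  30.]
delta_cm [-0.15  1.33 -0.11] twist [ 0.1 -0.   0.1] rows>= 1
```

```bash
python3 -m pendant '[{"delta_pos":[-0.1,0.7,-0.05],"twist":[0,0,0],"grip":85},{"delta_pos":[-0.1,1.3,-0.05],"twist":[0,0,0],"grip":85},{"delta_pos":[-0.1,1.3,-0.05],"twist":[0,0,0],"grip":40},{"delta_pos":[-0.1,1.3,-0.05],"twist":[0,0,0],"grip":40},{"delta_pos":[-0.1,1.3,-0.05],"twist":[0,0,0],"grip":40}]' 40; python3 -m pendant '[{"delta_pos":[0,0,0],"twist":[0,0,0],"grip":40},{"delta_pos":[0,0,0],"twist":[0,0,0],"grip":40},{"delta_pos":[0,0,0],"twist":[0,0,0],"grip":40},{"delta_pos":[0,0,0],"twist":[0,0,0],"grip":40},{"delta_pos":[0,0,0],"twist":[0,0,0],"grip":40}]' 40; python3 go.py 422.5 339 180 -82.5
```

```text
time_s: 15.35
ee_pos: [423.7, 339.2, 10.3]
ee_rot: [-90.0, 0.0, -82.5]
force: [-1.1, 0.4, 1.3]
gripper_width: 56.3
time_s: 15.85
ee_pos: [423.2, 339.0, 10.2]
ee_rot: [-90.0, -0.0, -82.5]
force: [-2.2, 0.2, 6.0]
gripper_width: 51.0
t 15.85 pos [423.2 339.   10.2] rot [-90.   -0.  -82.5] F [-2.2  0.2  6. ] w 51.0 q [ 37.  27. 109.   0.  44.  30.]
delta_cm [-1.000e-02 -1.698e+01 -7.000e-02] twist [0. 0. 0.] rows>= 4
```

```bash
python3 -m pendant '[{"delta_pos":[0,-2,0],"twist":[0,0,0],"grip":40},{"delta_pos":[0,-5,0],"twist":[0,0,0],"grip":40},{"delta_pos":[0,-9,0],"twist":[0,0,0],"grip":40},{"delta_pos":[0,-12,0],"twist":[0,0,0],"grip":40},{"delta_pos":[0,-13.5,0],"twist":[0,0,0],"grip":40}]' 45; python3 go.py 483.5 -144 140 -82.5
```

```text
time_s: 16.35
ee_pos: [424.5, 339.5, 146.8]
ee_rot: [-89.8, 0.1, -82.5]
force: [1.0, 0.1, -4.6]
gripper_width: 51.8
t 16.35 pos [424.5 339.5 146.8] rot [-89.8   0.1 -82.5] F [ 1.   0.1 -4.6] w 51.8 q [ 37.  18. 100.  -0.  62.  30.]
delta_cm [48.71  0.61 -0.48] twist [-0.2  0.  -0.1] rows>= 11
```

```bash
python3 -m pendant '[{"delta_pos":[2,0,0],"twist":[0,0,0],"grip":40},{"delta_pos":[6,0,0],"twist":[0,0,0],"grip":40},{"delta_pos":[10.5,0,0],"twist":[0,0,0],"grip":40},{"delta_pos":[15,0,0],"twist":[0,0,0],"grip":40},{"delta_pos":[19.5,0,0],"twist":[0,0,0],"grip":40}]' 45; python3 -m pendant '[{"delta_pos":[4.5,0,0],"twist":[0,0,0],"grip":40},{"delta_pos":[9,0,0],"twist":[0,0,0],"grip":40},{"delta_pos":[13.5,0,-0.2],"twist":[0,0,0],"grip":40},{"delta_pos":[17.5,0,-0.4],"twist":[0,0,0],"grip":40},{"delta_pos":[21,0,-0.4],"twist":[0,0,0],"grip":40}]' 45;python3 go.py 483.5 -144 100 -82.5
```

```text
time_s: 16.85
ee_pos: [448.4, 143.7, 143.8]
ee_rot: [-90.1, -0.1, -82.4]
force: [0.6, -0.4, -4.6]
gripper_width: 51.6
time_s: 17.35
ee_pos: [471.6, -65.3, 143.8]
ee_rot: [-90.1, -0.0, -82.5]
force: [0.4, 0.3, -5.3]
gripper_width: 51.0
t 17.35 pos [471.6 -65.3 143.8] rot [-90.1  -0.  -82.5] F [ 0.4  0.3 -5.3] w 51.0 q [ -9.  13. 108.  -0.  59. -17.]
delta_cm [7.95 4.39 0.17] twist [ 0.1 -0.   0. ] rows>= 3
```

```bash
python3 -m pendant '[{"delta_pos":[3,0,0],"twist":[0,0,0],"grip":40},{"delta_pos":[6,0,0.1],"twist":[0,0,0],"grip":40},{"delta_pos":[7.9,0,0.15],"twist":[0,0,0],"grip":40},{"delta_pos":[7.9,2,0.15],"twist":[0,0,0],"grip":40},{"delta_pos":[7.9,4.4,0.15],"twist":[0,0,0],"grip":40}]' 45; python3 -m pendant '[{"delta_pos":[0,0,0],"twist":[0,0,0],"grip":40},{"delta_pos":[0,0,0],"twist":[0,0,0],"grip":40},{"delta_pos":[0,0,0],"twist":[0,0,0],"grip":40},{"delta_pos":[0,0,0],"twist":[0,0,0],"grip":40},{"delta_pos":[0,0,0],"twist":[0,0,0],"grip":40}]' 45;python3 go.py 483.5 -144 80 -82.5
```

```text
time_s: 17.85
ee_pos: [484.6, -142.4, 100.1]
ee_rot: [-89.9, -0.1, -82.6]
force: [0.1, 0.4, -5.6]
gripper_width: 51.0
time_s: 18.35
ee_pos: [484.8, -141.2, 101.8]
ee_rot: [-89.9, -0.1, -82.5]
force: [-0.3, -0.3, -4.8]
gripper_width: 51.4
t 18.35 pos [ 484.8 -141.2  101.8] rot [-89.9  -0.1 -82.5] F [-0.3 -0.3 -4.8] w 51.4 q [-18.  18. 108.  -0.  54. -25.]
delta_cm [ 0.26  2.18 -0.17] twist [-0.1  0.   0.1] rows>= 1
```

```bash
python3 -m pendant '[{"delta_pos":[0.2,0.5,-0.1],"twist":[0,0,0],"grip":40},{"delta_pos":[0.2,1,-0.1],"twist":[0,0,0],"grip":40},{"delta_pos":[0.2,1.5,-0.1],"twist":[0,0,0],"grip":40},{"delta_pos":[0.2,1.9,-0.1],"twist":[0,0,0],"grip":40},{"delta_pos":[0.2,2,-0.1],"twist":[0,0,0],"grip":40}]' 45; python3 go.py 483.5 -144 77 -82.5
```

```text
time_s: 18.85
ee_pos: [483.0, -143.1, 80.2]
ee_rot: [-90.1, 0.0, -82.5]
force: [0.0, 0.0, -4.6]
gripper_width: 50.9
t 18.85 pos [ 483.  -143.1   80.2] rot [-90.1   0.  -82.5] F [ 0.   0.  -4.6] w 50.9 q [-18.  19. 110.  -0.  51. -25.]
delta_cm [0.09 0.32 0.04] twist [ 0.1  0.  -0. ] rows>= 1
```

Run:
```python
from meas import *
p,d=imaging.grab_frame("scene"); crop(p,240,120,360,220,6,"pics/s5.png")
```

```text
(no output)
```

View pics/s5.png

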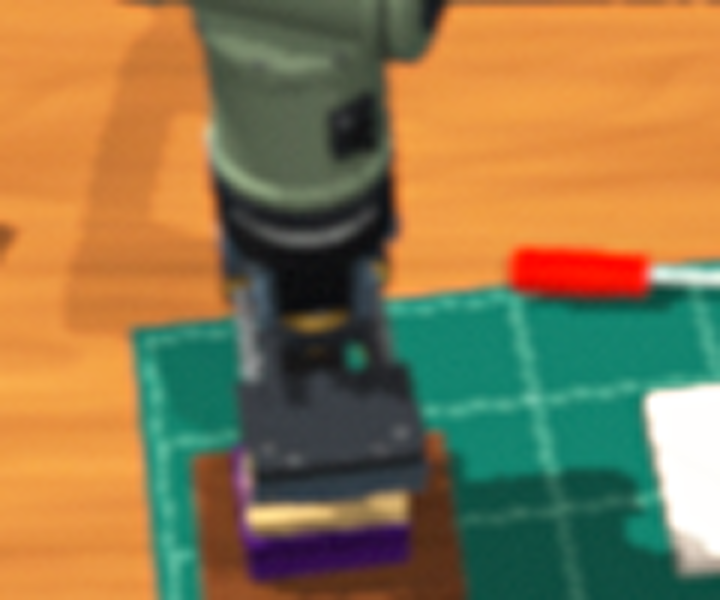

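The gripper is centred over the box and plate (330,520 in the crop), though the finger hides the weight. I'll lower the last few mm by force.

```bash
python3 -m pendant '[{"delta_pos":[0.08,0.1,0],"twist":[0,0,0],"grip":40},{"delta_pos":[0.08,0.2,0],"twist":[0,0,0],"grip":40},{"delta_pos":[0.08,0.3,0],"twist":[0,0,0],"grip":40},{"delta_pos":[0.08,0.32,0],"twist":[0,0,0],"grip":40},{"delta_pos":[0.08,0.32,0],"twist":[0,0,0],"grip":40}]' 45; python3 -m pendant '[{"delta_pos":[0,0,0],"twist":[0,0,0],"grip":40},{"delta_pos":[0,0.02,0],"twist":[0,0,0],"grip":40},{"delta_pos":[0,0.04,0],"twist":[0,0,0],"grip":40},{"delta_pos":[0,0.04,0],"twist":[0,0,0],"grip":40},{"delta_pos":[0,0.04,0],"twist":[0,0,0],"grip":40}]' 45; python3 go.py 483.5 -144 76 -82.5
```

```text
time_s: 19.4
ee_pos: [483.6, -144.1, 77.7]
ee_rot: [-90.0, -0.0, -82.5]
force: [0.1, -0.3, -4.9]
gripper_width: 51.4
time_s: 19.9
ee_pos: [483.6, -144.1, 77.4]
ee_rot: [-90.0, -0.0, -82.5]
force: [-0.2, 0.5, -4.7]
gripper_width: 51.2
t 19.9 pos [ 483.6 -144.1   77.4] rot [-90.   -0.  -82.5] F [-0.2  0.5 -4.7] w 51.2 q [-18.  20. 110.  -0.  50. -25.]
delta_cm [-0.01  0.14 -0.01] twist [-0.  0.  0.] rows>= 1
```

```bash
python3 -m pendant '[{"delta_pos":[0,0.05,0],"twist":[0,0,0],"grip":40},{"delta_pos":[0,0.1,0],"twist":[0,0,0],"grip":40},{"delta_pos":[0,0.14,0],"twist":[0,0,0],"grip":40},{"delta_pos":[0,0.14,0],"twist":[0,0,0],"grip":40},{"delta_pos":[0,0.14,0],"twist":[0,0,0],"grip":40}]' 45; python3 go.py 483.5 -144 76 -82.5
```

```text
time_s: 20.4
ee_pos: [483.6, -144.1, 76.2]
ee_rot: [-90.0, -0.0, -82.5]
force: [-1.4, 1.2, -0.6]
gripper_width: 51.2
t 20.4 pos [ 483.6 -144.1   76.2] rot [-90.   -0.  -82.5] F [-1.4  1.2 -0.6] w 51.2 q [-18.  20. 110.  -0.  50. -25.]
delta_cm [-0.01  0.02 -0.01] twist [-0.  0.  0.] rows>= 1
```

Contact. Release, rise and look, heading for the glue pot.

```bash
python3 -m pendant '[{"delta_pos":[0,0.02,0],"twist":[0,0,0],"grip":75},{"delta_pos":[0,0.02,0],"twist":[0,0,0],"grip":75},{"delta_pos":[0,0.02,0],"twist":[0,0,0],"grip":75},{"delta_pos":[0,-1,0],"twist":[0,0,0],"grip":75},{"delta_pos":[0,-3,0],"twist":[0,0,0],"grip":75}]' 20; python3 -m pendant '[{"delta_pos":[0,-2,0],"twist":[0,0,0],"grip":75},{"delta_pos":[0,-6,0],"twist":[0,0,0],"grip":75},{"delta_pos":[0,-8,0],"twist":[0,0,0],"grip":75},{"delta_pos":[4,-8,1.5],"twist":[0,0,0],"grip":75},{"delta_pos":[8,-8,3.5],"twist":[0,0,0],"grip":75}]' 20; python3 go.py 557 -347 150 -86
```

```text
time_s: 20.9
ee_pos: [482.7, -143.8, 105.7]
ee_rot: [-90.2, 0.1, -82.5]
force: [0.4, 0.2, 0.5]
gripper_width: 68.5
time_s: 21.4
ee_pos: [529.4, -219.3, 188.7]
ee_rot: [-89.8, -0.1, -82.4]
force: [1.1, -0.2, -0.1]
gripper_width: 68.6
t 21.4 pos [ 529.4 -219.3  188.7] rot [-89.8  -0.1 -82.4] F [ 1.1 -0.2 -0.1] w 68.6 q [-24.  19.  92.   0.  68. -31.]
delta_cm [13.02  3.9   1.03] twist [-0.2  3.6  0.1] rows>= 4
```

```bash
python3 -m pendant '[{"delta_pos":[4,0,0.3],"twist":[0,0,0],"grip":75},{"delta_pos":[8,1,0.6],"twist":[0,0,0],"grip":75},{"delta_pos":[11,3,0.8],"twist":[0,0,0],"grip":75},{"delta_pos":[13,5,1],"twist":[0,0,0],"grip":75},{"delta_pos":[13,6.5,1],"twist":[0,0,0],"grip":75}]' 20; python3 go.py 557 -347 100 -82.5
python3 - <<'E'
from meas import *
p,d=imaging.grab_frame("top"); np.savez("top4.npz",p=p,d=d); crop(p,300,130,460,250,5,"pics/t6.png")
p,d=imaging.grab_frame("scene"); np.savez("scene4.npz",p=p,d=d); crop(p,160,120,340,250,4,"pics/s6.png")
E
python3 go.py 557 -347 100 -82.5
```

```text
time_s: 21.9
ee_pos: [555.9, -349.3, 120.1]
ee_rot: [-90.0, -0.1, -82.6]
force: [-0.2, 1.7, 0.0]
gripper_width: 68.5
t 21.9 pos [ 555.9 -349.3  120.1] rot [-90.   -0.1 -82.6] F [-0.2  1.7  0. ] w 68.5 q [-33.  29.  86.  -0.  65. -40.]
delta_cm [-0.21  2.01  0.14] twist [-0.  -0.1  0.1] rows>= 1
t 22.0 pos [ 554.3 -346.3  118.9] rot [-90.2   0.2 -82.6] F [0.2 0.4 0.1] w 68.7 q [-33.  29.  86.   0.  65. -40.]
delta_cm [0.11 1.89 0.26] twist [ 0.2 -0.1 -0.2] rows>= 1
```

View pics/t6.png

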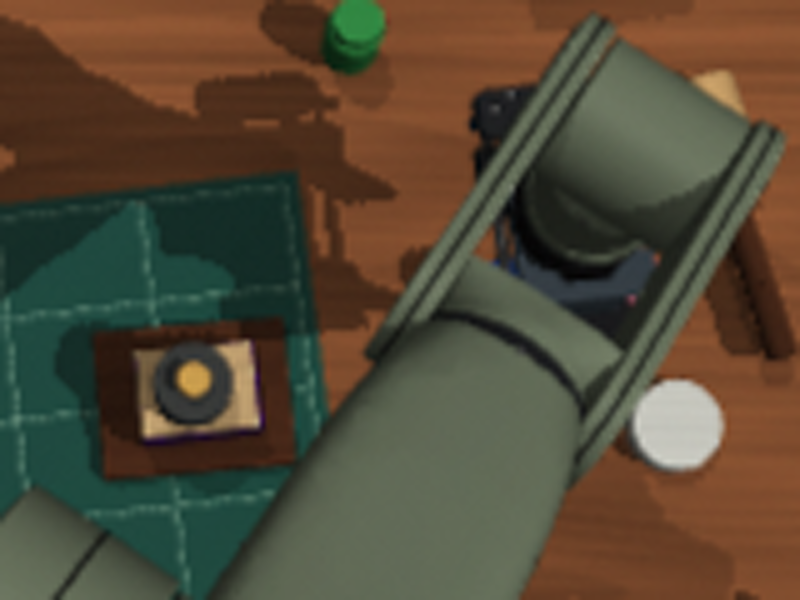

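View pics/s6.png

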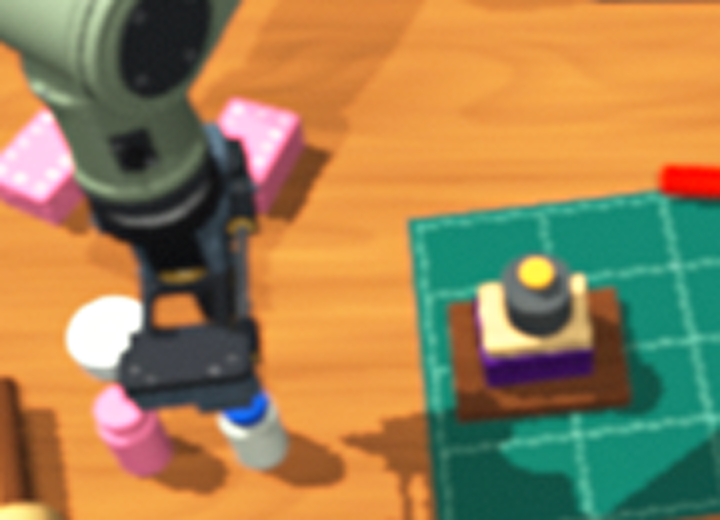

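The stack looks right in both views: weight on the plate, knob at (195,378) in the top crop. I'll check its offset and the gripper alignment with the glue pot.

Run:
```python
from meas import *
for n in("top","scene"):
    p,d=load(n,4)
    s=proj(n,[[483,-144,116]])[0]
    m=comp(mk(p,(15,150,120),(30,255,255)),*s); print(n,m.sum(),"knob",rect(n,m,116),cent(n,m,116))
    P=cloud(n,d); q=(np.hypot(P[...,0]-483,P[...,1]+144)<35)&(P[...,2]>92)&(P[...,2]<108)&(d>0)
    v,u=np.nonzero(q); X=ray(n,np.c_[u,v],102); print(len(u),((X.max(0)+X.min(0))/2)[:2],np.ptp(X,axis=0)[:2])
    m=comp(mk(p,(12,50,120),(32,150,255)),*proj(n,[[483,-144,66]])[0])
    print("caul",rect(n,m,66))
print(proj("scene",[[554,-346,119],[557,-347,70]]))
```

```text
top 29 knob [ 482.  -140.9   15.7   15.9  -89.2] [ 482.3 -139.7]
169 [ 482.41630575 -141.18566437] [51.32503837 47.84740722]
caul [ 482.3 -148.7    0.     4.6   46.1]
scene 48 knob [ 485.1 -141.5   19.7   20.5   89.3] [ 485.2 -140.9]
196 [ 486.96296865 -142.14493513] [51.66553532 48.17576709]
caul [ 447.5 -144.    27.2   28.2  -50.5]
[[216.64166282 209.26499465]
 [219.93874536 219.48592551]]
```

The weight is about 3 mm off the plate centre, within the 10 mm limit. Now down on the glue pot.

```bash
python3 -m pendant '[{"delta_pos":[0,0.5,0.1],"twist":[0,0,0],"grip":75},{"delta_pos":[0,1,0.1],"twist":[0,0,0],"grip":75},{"delta_pos":[0,1.5,0.1],"twist":[0,0,0],"grip":75},{"delta_pos":[0,1.9,0.1],"twist":[0,0,0],"grip":75},{"delta_pos":[0,1.9,0.1],"twist":[0,0,0],"grip":75}]' 20; python3 go.py 557 -347 13 -82.5
```

```text
time_s: 22.5
ee_pos: [556.4, -345.8, 101.6]
ee_rot: [-90.0, 0.0, -82.5]
force: [-0.4, 0.3, 0.1]
gripper_width: 68.6
t 22.5 pos [ 556.4 -345.8  101.6] rot [-90.    0.  -82.5] F [-0.4  0.3  0.1] w 68.6 q [-33.  30.  87.  -0.  63. -40.]
delta_cm [0.13 8.86 0.05] twist [ 0.  0. -0.] rows>= 2
```

```bash
python3 -m pendant '[{"delta_pos":[0.1,1.5,0],"twist":[0,0,0],"grip":75},{"delta_pos":[0.1,3.5,0],"twist":[0,0,0],"grip":75},{"delta_pos":[0.1,5.5,0],"twist":[0,0,0],"grip":75},{"delta_pos":[0.1,7.5,0],"twist":[0,0,0],"grip":75},{"delta_pos":[0.1,8.6,0],"twist":[0,0,0],"grip":75}]' 20; python3 -m pendant '[{"delta_pos":[0,0,0],"twist":[0,0,0],"grip":75},{"delta_pos":[0,0,0],"twist":[0,0,0],"grip":30},{"delta_pos":[0,0,0],"twist":[0,0,0],"grip":30},{"delta_pos":[0,0,0],"twist":[0,0,0],"grip":30},{"delta_pos":[0,0,0],"twist":[0,0,0],"grip":30}]' 20; python3 -m pendant '[{"delta_pos":[0,0,0],"twist":[0,0,0],"grip":30},{"delta_pos":[0,0,0],"twist":[0,0,0],"grip":30},{"delta_pos":[0,0,0],"twist":[0,0,0],"grip":30},{"delta_pos":[0,0,0],"twist":[0,0,0],"grip":30},{"delta_pos":[0,-1,0],"twist":[0,0,0],"grip":30}]' 20; python3 go.py 467.7 -24.6 180 -82.5
```

```text
time_s: 23.0
ee_pos: [556.1, -346.8, 14.5]
ee_rot: [-90.1, 0.1, -82.5]
force: [-0.2, 0.5, 0.4]
gripper_width: 68.4
time_s: 23.5
ee_pos: [557.1, -347.5, 16.8]
ee_rot: [-89.9, -0.1, -82.5]
force: [0.7, -0.3, 4.9]
gripper_width: 39.2
time_s: 24.0
ee_pos: [555.7, -346.6, 24.8]
ee_rot: [-90.1, 0.1, -82.5]
force: [-0.6, 0.6, -0.8]
gripper_width: 39.7
t 24.0 pos [ 555.7 -346.6   24.8] rot [-90.1   0.1 -82.5] F [-0.6  0.6 -0.8] w 39.7 q [-33.  34.  92.  -0.  54. -40.]
delta_cm [-33.1  -15.44  -4.56] twist [ 0.1  0.  -0.1] rows>= 9
```

```bash
python3 -m pendant '[{"delta_pos":[0,-2,0],"twist":[0,0,0],"grip":30},{"delta_pos":[0,-6,0],"twist":[0,0,0],"grip":30},{"delta_pos":[0,-10,0],"twist":[0,0,0],"grip":30},{"delta_pos":[-1,-14,0],"twist":[0,0,0],"grip":30},{"delta_pos":[-4,-16,0],"twist":[0,0,0],"grip":30}]' 20; python3 -m pendant '[{"delta_pos":[-4,0,-0.3],"twist":[0,0,0],"grip":30},{"delta_pos":[-8.5,0,-0.6],"twist":[0,0,0],"grip":30},{"delta_pos":[-13,0,-1],"twist":[0,0,0],"grip":30},{"delta_pos":[-17.5,0,-2],"twist":[0,0,0],"grip":30},{"delta_pos":[-22,0,-3],"twist":[0,0,0],"grip":30}]' 20; python3 go.py 467.7 -24.6 120 -82.5
```

```text
time_s: 24.5
ee_pos: [553.0, -309.8, 189.9]
ee_rot: [-89.7, -0.3, -82.6]
force: [1.1, 0.1, -0.5]
gripper_width: 39.3
time_s: 25.0
ee_pos: [492.0, -91.7, 185.9]
ee_rot: [-90.0, 0.0, -82.5]
force: [0.4, 0.3, -0.4]
gripper_width: 39.6
t 25.0 pos [492.  -91.7 185.9] rot [-90.    0.  -82.5] F [ 0.4  0.3 -0.4] w 39.6 q [-12.  13. 102.   0.  66. -19.]
delta_cm [-6.96  6.59 -1.53] twist [ 0. -0. -0.] rows>= 3
```

```bash
python3 -m pendant '[{"delta_pos":[-3.5,0,-0.8],"twist":[0,0,0],"grip":30},{"delta_pos":[-6.9,0,-1.5],"twist":[0,0,0],"grip":30},{"delta_pos":[-6.9,2.5,-1.5],"twist":[0,0,0],"grip":30},{"delta_pos":[-6.9,6.5,-1.5],"twist":[0,0,0],"grip":30},{"delta_pos":[-6.9,10,-1.5],"twist":[0,0,0],"grip":30}]' 20; python3 -m pendant '[{"delta_pos":[0,1,0],"twist":[0,0,0],"grip":30},{"delta_pos":[0,2,0],"twist":[0,0,0],"grip":30},{"delta_pos":[0,3,0],"twist":[0,0,0],"grip":30},{"delta_pos":[0,3.5,0],"twist":[0,0,0],"grip":30},{"delta_pos":[0,3.5,0],"twist":[0,0,0],"grip":30}]' 20;  python3 go.py 467.7 -24.6 16 -82.5
```

```text
time_s: 25.5
ee_pos: [468.9, -26.5, 85.3]
ee_rot: [-89.9, -0.0, -82.4]
force: [0.5, -0.8, -1.5]
gripper_width: 39.6
time_s: 26.0
ee_pos: [469.3, -27.1, 51.0]
ee_rot: [-90.0, -0.0, -82.5]
force: [0.5, 0.1, -1.1]
gripper_width: 39.9
t 26.0 pos [469.3 -27.1  51. ] rot [-90.   -0.  -82.5] F [ 0.5  0.1 -1.1] w 39.9 q [ -5.  19. 116.  -0.  45. -12.]
delta_cm [-0.27  3.5  -0.13] twist [-0. -0.  0.] rows>= 1
```

```bash
python3 -m pendant '[{"delta_pos":[-0.25,0.7,-0.1],"twist":[0,0,0],"grip":30},{"delta_pos":[-0.25,1.5,-0.1],"twist":[0,0,0],"grip":30},{"delta_pos":[-0.25,2.3,-0.1],"twist":[0,0,0],"grip":30},{"delta_pos":[-0.25,2.9,-0.1],"twist":[0,0,0],"grip":30},{"delta_pos":[-0.25,3.1,-0.1],"twist":[0,0,0],"grip":30}]' 20; python3 -m pendant '[{"delta_pos":[0,0.05,0],"twist":[0,0,0],"grip":30},{"delta_pos":[0,0.1,0],"twist":[0,0,0],"grip":30},{"delta_pos":[0,0.15,0],"twist":[0,0,0],"grip":30},{"delta_pos":[0,0.2,0],"twist":[0,0,0],"grip":30},{"delta_pos":[0,0.2,0],"twist":[0,0,0],"grip":30}]' 20;  python3 go.py 467.7 -24.6 16 -82.5
```

```text
time_s: 26.5
ee_pos: [467.3, -24.6, 19.1]
ee_rot: [-90.1, 0.0, -82.5]
force: [-0.0, 0.3, -1.2]
gripper_width: 39.6
time_s: 27.0
ee_pos: [467.9, -24.6, 18.0]
ee_rot: [-90.0, -0.0, -82.5]
force: [-0.3, 0.9, -0.7]
gripper_width: 39.5
t 27.0 pos [467.9 -24.6  18. ] rot [-90.   -0.  -82.5] F [-0.3  0.9 -0.7] w 39.5 q [ -4.  22. 118.  -0.  40. -12.]
delta_cm [-0.01  0.2  -0.02] twist [-0.  0.  0.] rows>= 1
```

```bash
python3 -m pendant '[{"delta_pos":[0,0.05,0],"twist":[0,0,0],"grip":30},{"delta_pos":[0,0.1,0],"twist":[0,0,0],"grip":30},{"delta_pos":[0,0.15,0],"twist":[0,0,0],"grip":30},{"delta_pos":[0,0.15,0],"twist":[0,0,0],"grip":30},{"delta_pos":[0,0.15,0],"twist":[0,0,0],"grip":30}]' 20;  python3 go.py 467.7 -24.6 16 -82.5
```

```text
time_s: 27.5
ee_pos: [467.9, -24.6, 16.8]
ee_rot: [-90.0, -0.0, -82.5]
force: [-1.4, 1.2, 5.0]
gripper_width: 39.8
t 27.5 pos [467.9 -24.6  16.8] rot [-90.   -0.  -82.5] F [-1.4  1.2  5. ] w 39.8 q [ -4.  22. 118.  -0.  40. -12.]
delta_cm [-0.    0.08 -0.02] twist [-0.  0.  0.] rows>= 1
```

Glue pot down (Fz +5 N). Release, rise, and head for the red pot.

```bash
python3 -m pendant '[{"delta_pos":[0,0,0],"twist":[0,0,0],"grip":65},{"delta_pos":[0,0,0],"twist":[0,0,0],"grip":65},{"delta_pos":[0,0,0],"twist":[0,0,0],"grip":65},{"delta_pos":[0,-1,0],"twist":[0,0,0],"grip":65},{"delta_pos":[0,-4,0],"twist":[0,0,0],"grip":65}]' 20; python3 -m pendant '[{"delta_pos":[0,-4,0],"twist":[0,0,0],"grip":65},{"delta_pos":[0,-8,0],"twist":[0,0,0],"grip":65},{"delta_pos":[0,-11,0],"twist":[0,0,0],"grip":65},{"delta_pos":[-3,-11,1],"twist":[0,0,0],"grip":75},{"delta_pos":[-7,-11,2],"twist":[0,0,0],"grip":75}]' 20; python3 go.py 558 352 150 -30
```

```text
time_s: 28.0
ee_pos: [465.8, -24.5, 55.3]
ee_rot: [-90.3, 0.1, -82.5]
force: [0.5, -0.2, 0.4]
gripper_width: 59.2
time_s: 28.5
ee_pos: [479.6, 47.2, 168.6]
ee_rot: [-89.7, -0.0, -82.7]
force: [1.6, 0.5, 0.4]
gripper_width: 68.3
t 28.5 pos [479.6  47.2 168.6] rot [-89.7  -0.  -82.7] F [1.6 0.5 0.4] w 68.3 q [  4.  12. 106.  -0.  62.  -3.]
delta_cm [-29.24   1.89  11.65] twist [ -0.2 -52.7   0.2] rows>= 8
```

```bash
python3 -m pendant '[{"delta_pos":[-3.3,0,1.3],"twist":[0,-6,0],"grip":75},{"delta_pos":[-6.8,0,2.7],"twist":[0,-13,0],"grip":75},{"delta_pos":[-10.3,0,4.1],"twist":[0,-20,0],"grip":75},{"delta_pos":[-13.8,0,5.5],"twist":[0,-27,0],"grip":75},{"delta_pos":[-17.3,0,6.9],"twist":[0,-34,0],"grip":75}]' 20; python3 go.py 558 352 140 -30
```

```text
time_s: 29.0
ee_pos: [524.4, 229.5, 167.1]
ee_rot: [-90.0, -0.0, -48.2]
force: [0.8, 0.8, -0.0]
gripper_width: 68.5
t 29.0 pos [524.4 229.5 167.1] rot [-90.   -0.  -48.2] F [ 0.8  0.8 -0. ] w 68.5 q [ 22.  20.  94.  -0.  66. -19.]
delta_cm [-6.89  2.72 10.67] twist [ -0.  -18.2   0. ] rows>= 3
```

Run:
```python
from meas import *
p,d=imaging.grab_frame("scene"); np.savez("scene5.npz",p=p,d=d); crop(p,240,120,500,270,3,"pics/s7.png")
```

```text
(no output)
```

View pics/s7.png

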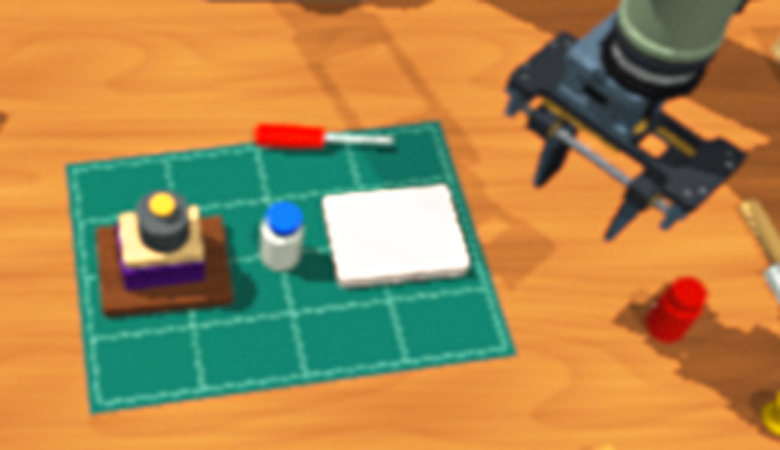

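The stack stands well, and the glue pot is upright between board and slab at (283,238) in the crop. On to the red pot.

```bash
python3 go.py 558 352 140 -30; python3 -m pendant '[{"delta_pos":[-2,0,3],"twist":[0,-5,0],"grip":75},{"delta_pos":[-4.5,0.5,6.5],"twist":[0,-11,0],"grip":75},{"delta_pos":[-6.8,1.5,10.5],"twist":[0,-18.2,0],"grip":75},{"delta_pos":[-6.8,2.7,10.5],"twist":[0,-18.2,0],"grip":75},{"delta_pos":[-6.8,4,10.5],"twist":[0,-18.2,0],"grip":75}]' 20; python3 -m pendant '[{"delta_pos":[0,0,0],"twist":[0,0,0],"grip":75},{"delta_pos":[0,0.5,0],"twist":[0,0,0],"grip":75},{"delta_pos":[0,1,0],"twist":[0,0,0],"grip":75},{"delta_pos":[0,1.5,0],"twist":[0,0,0],"grip":75},{"delta_pos":[0,1.5,0],"twist":[0,0,0],"grip":75}]' 20;python3 go.py 558 352 15 -30
```

```text
t 29.05 pos [526.3 235.  167.1] rot [-89.6   0.1 -47.9] F [3.1 4.7 0.1] w 68.3 q [ 23.  20.  94.   0.  66. -19.]
delta_cm [-6.55  2.78 10.18] twist [ -0.4 -17.9  -0. ] rows>= 3
time_s: 29.55
ee_pos: [557.6, 348.8, 125.8]
ee_rot: [-90.0, -0.0, -30.3]
force: [0.5, -0.5, 0.2]
gripper_width: 68.7
time_s: 30.05
ee_pos: [557.5, 347.8, 110.9]
ee_rot: [-90.1, 0.0, -30.3]
force: [-0.0, 0.8, -0.3]
gripper_width: 68.5
t 30.05 pos [557.5 347.8 110.9] rot [-90.1   0.  -30.3] F [-0.   0.8 -0.3] w 68.5 q [ 31.  30.  86.  -0.  64. -29.]
delta_cm [-0.17  9.59  0.4 ] twist [ 0.1 -0.3 -0. ] rows>= 3
```

```bash
python3 -m pendant '[{"delta_pos":[-0.15,0.2,0.35],"twist":[0,0,0],"grip":75},{"delta_pos":[-0.15,2.5,0.35],"twist":[0,0,0],"grip":75},{"delta_pos":[-0.15,5,0.35],"twist":[0,0,0],"grip":75},{"delta_pos":[-0.15,7.5,0.35],"twist":[0,0,0],"grip":75},{"delta_pos":[-0.15,9.3,0.35],"twist":[0,0,0],"grip":75}]' 20; python3 -m pendant '[{"delta_pos":[0,0,0],"twist":[0,0,0],"grip":75},{"delta_pos":[0,0,0],"twist":[0,0,0],"grip":30},{"delta_pos":[0,0,0],"twist":[0,0,0],"grip":30},{"delta_pos":[0,0,0],"twist":[0,0,0],"grip":30},{"delta_pos":[0,0,0],"twist":[0,0,0],"grip":30}]' 20; python3 -m pendant '[{"delta_pos":[0,0,0],"twist":[0,0,0],"grip":30},{"delta_pos":[0,0,0],"twist":[0,0,0],"grip":30},{"delta_pos":[0,0,0],"twist":[0,0,0],"grip":30},{"delta_pos":[0,0,0],"twist":[0,0,0],"grip":30},{"delta_pos":[0,0,0],"twist":[0,0,0],"grip":30}]' 20; python3 go.py 551 107.5 90 -30
```

```text
time_s: 30.55
ee_pos: [557.9, 352.3, 16.9]
ee_rot: [-90.1, 0.0, -30.3]
force: [0.1, 0.1, -0.6]
gripper_width: 68.5
time_s: 31.05
ee_pos: [559.0, 352.7, 19.6]
ee_rot: [-89.9, -0.1, -30.3]
force: [-0.8, 1.3, 2.0]
gripper_width: 39.4
time_s: 31.55
ee_pos: [559.0, 352.7, 19.5]
ee_rot: [-89.9, -0.1, -30.3]
force: [0.4, 0.4, 5.8]
gripper_width: 39.7
t 31.55 pos [559.  352.7  19.5] rot [-89.9  -0.1 -30.3] F [0.4 0.4 5.8] w 39.7 q [ 31.  35.  92.   0.  53. -28.]
delta_cm [ 11.68  -7.08 -21.57] twist [-0.1 -0.3  0.1] rows>= 6
```

```bash
python3 -m pendant '[{"delta_pos":[0,-2,0],"twist":[0,0,0],"grip":30},{"delta_pos":[0,-5,0],"twist":[0,0,0],"grip":30},{"delta_pos":[0.5,-7,-1],"twist":[0,0,0],"grip":30},{"delta_pos":[2.4,-7,-4.5],"twist":[0,0,0],"grip":30},{"delta_pos":[4.4,-7,-8.5],"twist":[0,0,0],"grip":30}]' 20; python3 -m pendant '[{"delta_pos":[2,0,-3.8],"twist":[0,0,0],"grip":30},{"delta_pos":[4,0,-7.4],"twist":[0,0,0],"grip":30},{"delta_pos":[6,0,-11],"twist":[0,0,0],"grip":30},{"delta_pos":[7.1,0,-13],"twist":[0,0,0],"grip":30},{"delta_pos":[7.1,1,-13],"twist":[0,0,0],"grip":30}]' 20; python3 go.py 551 107.5 60 -30
```

```text
time_s: 32.05
ee_pos: [553.4, 256.5, 88.6]
ee_rot: [-90.0, -0.0, -30.1]
force: [0.5, -0.4, -1.7]
gripper_width: 39.6
time_s: 32.55
ee_pos: [549.3, 105.8, 78.9]
ee_rot: [-90.0, -0.1, -30.5]
force: [0.0, 0.5, -1.1]
gripper_width: 39.7
t 32.55 pos [549.3 105.8  78.9] rot [-90.   -0.1 -30.5] F [ 0.   0.5 -1.1] w 39.7 q [ 10.  24. 103.  -0.  54. -50.]
delta_cm [0.05 1.89 0.23] twist [ 0.  -0.5  0.1] rows>= 1
```

```bash
python3 -m pendant '[{"delta_pos":[0,1,0.1],"twist":[0,0,0],"grip":30},{"delta_pos":[0,2.5,0.1],"twist":[0,0,0],"grip":30},{"delta_pos":[0,4,0.1],"twist":[0,0,0],"grip":30},{"delta_pos":[0,4.5,0.1],"twist":[0,0,0],"grip":30},{"delta_pos":[0,4.5,0.1],"twist":[0,0,0],"grip":30}]' 20; python3 go.py 551 107.5 20 -30
```

```text
time_s: 33.05
ee_pos: [548.8, 110.4, 32.0]
ee_rot: [-90.1, 0.1, -30.2]
force: [-0.0, 0.4, -1.8]
gripper_width: 39.5
t 33.05 pos [548.8 110.4  32. ] rot [-90.1   0.1 -30.2] F [-0.   0.4 -1.8] w 39.5 q [ 10.  27. 105.   0.  48. -50.]
delta_cm [ 0.34  1.2  -0.13] twist [ 0.1 -0.2 -0.1] rows>= 1
```

```bash
python3 -m pendant '[{"delta_pos":[0.15,0.3,-0.1],"twist":[0,0,0],"grip":30},{"delta_pos":[0.15,0.6,-0.1],"twist":[0,0,0],"grip":30},{"delta_pos":[0.15,0.9,-0.1],"twist":[0,0,0],"grip":30},{"delta_pos":[0.15,1,-0.1],"twist":[0,0,0],"grip":30},{"delta_pos":[0.15,1,-0.1],"twist":[0,0,0],"grip":30}]' 20; python3 go.py 551 107.5 20 -30
```

```text
time_s: 33.55
ee_pos: [550.4, 107.7, 23.4]
ee_rot: [-90.0, -0.0, -30.3]
force: [-0.6, 0.1, -0.4]
gripper_width: 39.6
t 33.55 pos [550.4 107.7  23.4] rot [-90.   -0.  -30.3] F [-0.6  0.1 -0.4] w 39.6 q [ 10.  28. 106.  -0.  47. -50.]
delta_cm [0.06 0.34 0.01] twist [ 0.  -0.3  0. ] rows>= 1
```

```bash
python3 -m pendant '[{"delta_pos":[0,0.1,0],"twist":[0,0,0],"grip":30},{"delta_pos":[0,0.2,0],"twist":[0,0,0],"grip":30},{"delta_pos":[0,0.3,0],"twist":[0,0,0],"grip":30},{"delta_pos":[0,0.32,0],"twist":[0,0,0],"grip":30},{"delta_pos":[0,0.32,0],"twist":[0,0,0],"grip":30}]' 20; python3 go.py 551 107.5 20 -30
```

```text
time_s: 34.05
ee_pos: [550.5, 107.8, 20.2]
ee_rot: [-90.0, -0.0, -30.3]
force: [-0.1, 0.9, -1.8]
gripper_width: 39.2
t 34.05 pos [550.5 107.8  20.2] rot [-90.   -0.  -30.3] F [-0.1  0.9 -1.8] w 39.2 q [ 10.  28. 106.  -0.  46. -50.]
delta_cm [0.06 0.02 0.  ] twist [ 0.  -0.3  0. ] rows>= 1
```

```bash
python3 -m pendant '[{"delta_pos":[0,0.05,0],"twist":[0,0,0],"grip":30},{"delta_pos":[0,0.1,0],"twist":[0,0,0],"grip":30},{"delta_pos":[0,0.15,0],"twist":[0,0,0],"grip":30},{"delta_pos":[0,0.15,0],"twist":[0,0,0],"grip":30},{"delta_pos":[0,0.15,0],"twist":[0,0,0],"grip":30}]' 20; python3 go.py 551 107.5 20 -30
```

```text
time_s: 34.55
ee_pos: [550.6, 107.8, 19.6]
ee_rot: [-90.0, -0.0, -30.3]
force: [-2.0, -0.2, 5.6]
gripper_width: 39.6
t 34.55 pos [550.6 107.8  19.6] rot [-90.   -0.  -30.3] F [-2.  -0.2  5.6] w 39.6 q [ 10.  28. 106.  -0.  46. -50.]
delta_cm [ 0.05 -0.04 -0.  ] twist [-0.  -0.3  0. ] rows>= 1
```

```bash
python3 -m pendant '[{"delta_pos":[0,0,0],"twist":[0,0,0],"grip":62},{"delta_pos":[0,0,0],"twist":[0,0,0],"grip":62},{"delta_pos":[0,0,0],"twist":[0,0,0],"grip":62},{"delta_pos":[0,-1,0],"twist":[0,0,0],"grip":62},{"delta_pos":[0,-4,0],"twist":[0,0,0],"grip":62}]' 20; python3 -m pendant '[{"delta_pos":[0,-4,0],"twist":[0,0,0],"grip":62},{"delta_pos":[0,-8,0],"twist":[0,0,0],"grip":62},{"delta_pos":[0,-12,0],"twist":[0,0,0],"grip":62},{"delta_pos":[-2,-14,3],"twist":[0,0,0],"grip":62},{"delta_pos":[-4,-14,7],"twist":[0,0,0],"grip":62}]' 20; python3 -m pendant '[{"delta_pos":[-2,0,4],"twist":[0,0,0],"grip":62},{"delta_pos":[-4,0,8],"twist":[0,0,0],"grip":62},{"delta_pos":[-6,0,12],"twist":[0,0,0],"grip":62},{"delta_pos":[-8,0,16],"twist":[0,0,0],"grip":62},{"delta_pos":[-9,0,18],"twist":[0,0,0],"grip":62}]' 20; python3 -m pendant '[{"delta_pos":[0,0,0],"twist":[0,0,0],"grip":62},{"delta_pos":[0,0,0],"twist":[0,0,0],"grip":62},{"delta_pos":[0,0,0],"twist":[0,0,0],"grip":62},{"delta_pos":[0,0,0],"twist":[0,0,0],"grip":62},{"delta_pos":[0,0,0],"twist":[0,0,0],"grip":62}]'
python3 - <<'E'
from meas import *
for n in("top","scene"):
    p,d=imaging.grab_frame(n); np.savez(f"{n}9.npz",p=p,d=d); P=cloud(n,d)
    crop(p,*((150,100,460,290) if n=="top" else (140,120,460,300)),2.4,f"pics/{n}9.png")
    for k,X,z0,z1,zz in [("red",(551,107.5),60,80,70),("glue",(468,-25),60,80,70),("green",(732,-248),60,80,70),("weight",(483,-141),92,107,102)]:
        q=(np.hypot(P[...,0]-X[0],P[...,1]-X[1])<32)&(P[...,2]>z0)&(P[...,2]<z1)&(d>0)
        v,u=np.nonzero(q); 
        if len(u)==0: print(n,k,"none");continue
        X=ray(n,np.c_[u,v],zz); print(n,k,len(u),((X.max(0)+X.min(0))/2)[:2].round(1),np.ptp(X,axis=0)[:2].round(1),np.median(P[q][:,2]).round(1))
    q=(P[...,2]>25)&(P[...,2]<45)&(np.hypot(P[...,0]-740,P[...,1]-237)<60)&(d>0); print("tan",q.sum(), P[q].mean(0).round(1) if q.any() else "")
    d0=load(n,0)[1];P0=cloud(n,d0);q=(P0[...,2]>25)&(P0[...,2]<45)&(np.hypot(P0[...,0]-740,P0[...,1]-237)<60)&(d0>0); print("tan before",q.sum(), P0[q].mean(0).round(1))
E
```

```text
time_s: 35.05
ee_pos: [548.4, 107.4, 57.1]
ee_rot: [-90.2, 0.3, -30.3]
force: [-0.2, 0.3, -0.3]
gripper_width: 56.4
time_s: 35.55
ee_pos: [553.1, 188.6, 204.0]
ee_rot: [-89.6, -0.4, -30.5]
force: [1.3, -0.0, -0.2]
gripper_width: 56.5
time_s: 36.05
ee_pos: [563.9, 393.0, 199.0]
ee_rot: [-89.9, 0.0, -30.1]
force: [0.1, 0.2, -0.7]
gripper_width: 56.7
time_s: 36.55
ee_pos: [564.5, 388.1, 199.1]
ee_rot: [-90.0, -0.0, -30.4]
force: [-0.1, 0.2, 0.2]
gripper_width: 56.7
top red 84 [546.8 107.4] [36.6 30. ] 71.0
top glue 89 [468.2 -23.9] [32.7 32.7] 69.9
top green 82 [ 729.6 -248.5] [34.4 29.9] 70.5
top weight 166 [ 483.9 -141.2] [48.4 47.8] 102.6
tan 420 [738.4 236.   35.9]
tan before 417 [738.3 236.1  35.8]
scene red 111 [550.4 105.2] [36.1 32.6] 68.8
scene glue 103 [471.9 -26.4] [35.6 32.7] 68.5
scene green 145 [ 734.  -248.5] [34.8 31.2] 69.1
scene weight 195 [ 486.9 -142.1] [51.6 48.2] 100.8
tan 701 [740.9 233.9  35.1]
tan before 697 [740.9 234.   35. ]
```

View pics/top9.png

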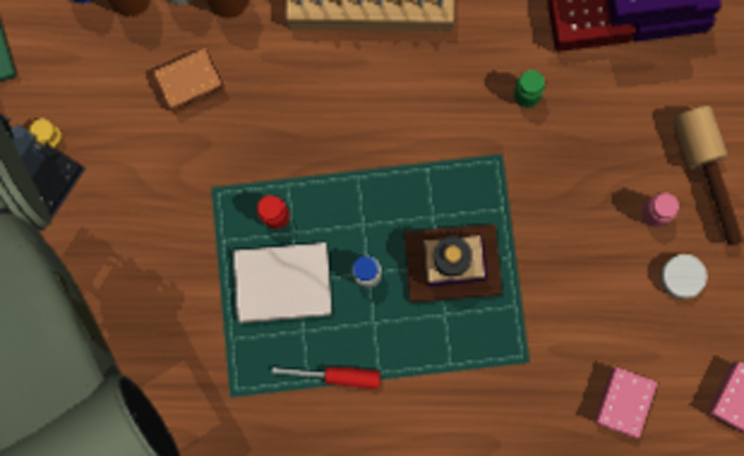

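View pics/scene9.png

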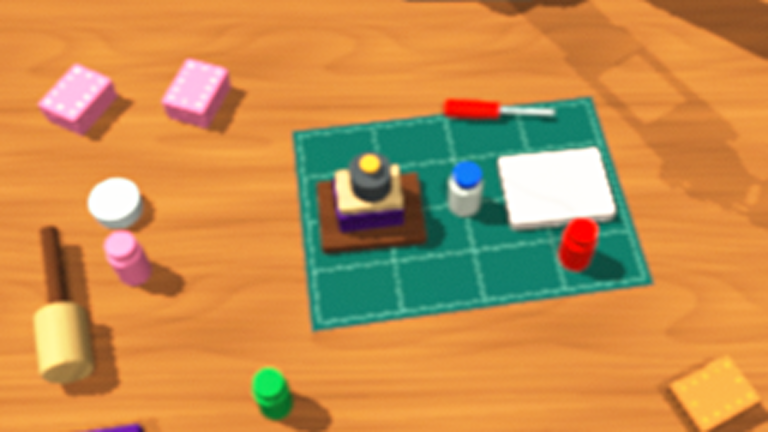

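```bash
python3 -c "
from workcell import job
print(job.job_done())"
```

```text
the job is handed in; nothing more can be done
None
```

The job is done and handed in at about 37 s. The box, plate and weight are stacked on the board, both pots are in place, and the arm was clear of everything with the gripper empty. The hand-in gives no verdict, so the figures below are my own camera checks.

| Item | What the check showed | Limit |
|---|---|---|
| Purple box | about 1 mm from the board's middle and square to it, seen before the plate went on | 12 mm |
| Plate | about 1 mm from the box's middle, turned about 1.5° from it, top at 66.6 mm, seen before the weight went on | 10 mm |
| Weight | about 3 mm from the plate's middle, upright | 10 mm |
| Glue pot | within about 1 mm of midway by the top camera, 4.6 mm by the scene camera, upright | 15 mm |
| Red pot | about 98 mm behind the slab's centre and 1 mm off its middle line, upright | 85 to 115 mm, 15 mm |
| Tan box | not moved | 20 mm |
| Green pot | not touched; readings agree within 2 mm | 20 mm |

- **Camera disagreement:** the two cameras differ by 2 to 4 mm on the same object. I relied on the top view, and everything stays within the limits by either one.
- **Box and plate:** I did not re-measure them once they were covered. The final pictures show the stack standing straight.

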